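Empty the watch-case trays, send the box into the bay, stack the trays

TASK

Tip the brass watch cases out of the wooden trays into the cardboard box while it waits at the loading end of the roller lane; do not take them out of a tray with the fingers, only a case that has spilled may be picked up. When all are in, push the box along the rollers until it is fully home against the end wall of the white bay, without lifting or tipping it. Stack all three trays upright, squarely centred on the black plate, with their handles one above the other, and leave the opener, blower and tweezer where they are.

Things in the scene. Friction and masses are not known exactly. Their poses are not given: they have to be found in the camera images.
- trayA: Light wooden tray, one of three alike, 158 (its x) x 94 (y) x 28 mm high, 0.16 kg. Floor 4 mm thick, full length. Basin 115 x 84 mm inside, open at the -x end; 5 mm walls on both sides and at x = 36..41 mm; then a 28 mm finger gap and the handle plate at x = 69..79 mm. Trays stack on the walls, 28 mm each. Origin: centre of the whole underside; z up.
- trayA_grip (a point): On trayA's handle: an upright cross plate 10 mm thick along the tray's x, 70 mm wide, its top 28 mm above the tray's underside. This point is in mid-thickness, 74 mm from the tray's origin along +x, 22 mm above the underside. Pinch it along the tray's x.
- trayA_lip (a point): Middle of the open pouring lip of trayA: floor's upper edge, 79 mm from the tray's origin along -x, 4 mm above its underside. Cases slide out over it once the tray is tipped 25 to 35 degrees, depending on friction.
- trayB: Light wooden tray, one of three alike, 158 (its x) x 94 (y) x 28 mm high, 0.16 kg. Floor 4 mm thick, full length. Basin 115 x 84 mm inside, open at the -x end; 5 mm walls on both sides and at x = 36..41 mm; then a 28 mm finger gap and the handle plate at x = 69..79 mm. Trays stack on the walls, 28 mm each. Origin: centre of the whole underside; z up.
- trayB_grip (a point): On trayB's handle: an upright cross plate 10 mm thick along the tray's x, 70 mm wide, its top 28 mm above the tray's underside. This point is in mid-thickness, 74 mm from the tray's origin along +x, 22 mm above the underside. Pinch it along the tray's x.
- trayB_lip (a point): Middle of the open pouring lip of trayB: floor's upper edge, 79 mm from the tray's origin along -x, 4 mm above its underside. Cases slide out over it once the tray is tipped 25 to 35 degrees, depending on friction.
- trayC: Light wooden tray, one of three alike, 158 (its x) x 94 (y) x 28 mm high, 0.16 kg. Floor 4 mm thick, full length. Basin 115 x 84 mm inside, open at the -x end; 5 mm walls on both sides and at x = 36..41 mm; then a 28 mm finger gap and the handle plate at x = 69..79 mm. Trays stack on the walls, 28 mm each. Origin: centre of the whole underside; z up.
- trayC_grip (a point): On trayC's handle: an upright cross plate 10 mm thick along the tray's x, 70 mm wide, its top 28 mm above the tray's underside. This point is in mid-thickness, 74 mm from the tray's origin along +x, 22 mm above the underside. Pinch it along the tray's x.
- trayC_lip (a point): Middle of the open pouring lip of trayC: floor's upper edge, 79 mm from the tray's origin along -x, 4 mm above its underside. Cases slide out over it once the tray is tipped 25 to 35 degrees, depending on friction.
- watch1: Brass pocket-watch case: a flat disc 46 mm across and 16 mm high with a 12 mm thick stem that sticks out to 38 mm from the centre along its +x (61 mm overall); about 70 g. Up to two lie in each tray, three to five in all; absent ones have no pose. Origin: centre of the disc's underside as built, z up.
- watch2: Brass pocket-watch case: a flat disc 46 mm across and 16 mm high with a 12 mm thick stem that sticks out to 38 mm from the centre along its +x (61 mm overall); about 70 g. Up to two lie in each tray, three to five in all; absent ones have no pose. Origin: centre of the disc's underside as built, z up.
- watch3: Brass pocket-watch case: a flat disc 46 mm across and 16 mm high with a 12 mm thick stem that sticks out to 38 mm from the centre along its +x (61 mm overall); about 70 g. Up to two lie in each tray, three to five in all; absent ones have no pose. Origin: centre of the disc's underside as built, z up.
- watch4: Brass pocket-watch case: a flat disc 46 mm across and 16 mm high with a 12 mm thick stem that sticks out to 38 mm from the centre along its +x (61 mm overall); about 70 g. Up to two lie in each tray, three to five in all; absent ones have no pose. Origin: centre of the disc's underside as built, z up.
- watch5: Brass pocket-watch case: a flat disc 46 mm across and 16 mm high with a 12 mm thick stem that sticks out to 38 mm from the centre along its +x (61 mm overall); about 70 g. Up to two lie in each tray, three to five in all; absent ones have no pose. Origin: centre of the disc's underside as built, z up.
- watch6: Brass pocket-watch case: a flat disc 46 mm across and 16 mm high with a 12 mm thick stem that sticks out to 38 mm from the centre along its +x (61 mm overall); about 70 g. Up to two lie in each tray, three to five in all; absent ones have no pose. Origin: centre of the disc's underside as built, z up.
- carton: Open cardboard box, 118 (x) x 150 (y) x 60 mm high, walls and floor 4 mm, about 0.2 kg, on the rollers at the loading end of the lane; it rolls very easily along the lane's y. Origin: centre of its underside.
- lane: Fixed roller lane, 142 (x) x 390 mm (y, the rolling direction), with 13 free-turning rollers, tops 31 mm above the slate. Side rails 46 mm high, 126 mm apart inside, guide the box. At the +y (loading) end a stop 44 mm high, inner face at y = 185 mm. Station bay at the -y end. Origin: on the slate under the lane's middle; z up.
- lane_home (a point): Where the box's origin is when the box is fully home, 110 mm from the lane's origin along -y, at roller height. The white bay has side walls 80 mm high from lane y = -45 to -195 mm, an end wall 80 mm high with its inner face at y = -185 mm, and a panel 90 mm high behind it to y = -211 mm.
- holder: Black plastic stacking plate, fixed to the table, 172 (its x) x 108 (its y) x 8 mm high: the tray pile stands squarely centred on it, the trays' long side along its long side, either way round. Origin: centre of its underside, on the slate; z up.
- opener: Chrome case opener lying on the slate, 142 mm long, 26 mm thick, beyond the trays; leave alone. Origin: near its middle.
- blower: White silicone dust blower, 66 mm across, 115 mm high, standing near the lane's loading end; leave alone. Origin: centre of its foot.
- tweezer: Steel tweezer lying flat, 158 mm long, 8 mm high, beyond the trays; leave alone. Origin: near its middle.
Mind the look-alikes: they are no part of the job. Leave any blue look-alike of the trayA alone. What is shaped like the trayC but orange is not meant.

How it is judged:
On the way, in this order (a step that is already met when the one before it is completed fails the run):
1. all watch cases lie in the box while it is still at the loading half of the lane (x of watch1 in the frame of carton between -0.056 and 0.056 m and y of watch1 in the frame of carton between -0.072 and 0.072 m and z of watch1 in the frame of carton between -0.004 and 0.058 m and x of watch2 in the frame of carton between -0.056 and 0.056 m and y of watch2 in the frame of carton between -0.072 and 0.072 m and z of watch2 in the frame of carton between -0.004 and 0.058 m and x of watch3 in the frame of carton between -0.056 and 0.056 m and y of watch3 in the frame of carton between -0.072 and 0.072 m and z of watch3 in the frame of carton between -0.004 and 0.058 m and x of watch4 in the frame of carton between -0.056 and 0.056 m and y of watch4 in the frame of carton between -0.072 and 0.072 m and z of watch4 in the frame of carton between -0.004 and 0.058 m and x of watch5 in the frame of carton between -0.056 and 0.056 m and y of watch5 in the frame of carton between -0.072 and 0.072 m and z of watch5 in the frame of carton between -0.004 and 0.058 m and x of watch6 in the frame of carton between -0.056 and 0.056 m and y of watch6 in the frame of carton between -0.072 and 0.072 m and z of watch6 in the frame of carton between -0.004 and 0.058 m and y of carton in the frame of lane above 0.02 m), for 0.2 s.
2. the box with all the cases is home in the bay (x of watch1 in the frame of carton between -0.056 and 0.056 m and y of watch1 in the frame of carton between -0.072 and 0.072 m and z of watch1 in the frame of carton between -0.004 and 0.058 m and x of watch2 in the frame of carton between -0.056 and 0.056 m and y of watch2 in the frame of carton between -0.072 and 0.072 m and z of watch2 in the frame of carton between -0.004 and 0.058 m and x of watch3 in the frame of carton between -0.056 and 0.056 m and y of watch3 in the frame of carton between -0.072 and 0.072 m and z of watch3 in the frame of carton between -0.004 and 0.058 m and x of watch4 in the frame of carton between -0.056 and 0.056 m and y of watch4 in the frame of carton between -0.072 and 0.072 m and z of watch4 in the frame of carton between -0.004 and 0.058 m and x of watch5 in the frame of carton between -0.056 and 0.056 m and y of watch5 in the frame of carton between -0.072 and 0.072 m and z of watch5 in the frame of carton between -0.004 and 0.058 m and x of watch6 in the frame of carton between -0.056 and 0.056 m and y of watch6 in the frame of carton between -0.072 and 0.072 m and z of watch6 in the frame of carton between -0.004 and 0.058 m and y of carton in the frame of lane below -0.098 m), for 0.2 s.
At the end, for the whole second after the job is handed in: All present watch cases are inside the box; the box stands in the bay within 12 mm of the end wall; the three trays stand upright in one pile, each within 12 mm and 0.12 rad of square and centred on the black plate, handles on the same side within 22 mm; all at rest (all of step 2 and horizontal distance between each of trayA, trayB, trayC and holder below 0.012 m and angle between the x axis of each of trayA, trayB, trayC and the x axis of holder, either way round below 0.12 rad and angle between each of trayA, trayB, trayC, carton's own z axis and vertical below 0.06 rad and height (world z) of each of trayA, trayB, trayC below 0.07 m and linear speed of each of trayA, trayB, trayC, carton below 0.02 m/s and horizontal distance between trayA_grip and trayB_grip below 0.022 m and horizontal distance between each of trayA_grip, trayB_grip and trayC_grip below 0.022 m); the robot touches nothing.
It fails at once if the box is lifted off the rollers or tipped (z of carton in the frame of lane above 0.055 m or angle between carton's own z axis and vertical above 0.3 rad).
It fails at once if a watch case in a tray is pressed by the fingers ((contact force between the fingers and watch1 above 3 N and ((x of watch1 in the frame of trayA between -0.079 and 0.04 m and y of watch1 in the frame of trayA between -0.045 and 0.045 m and z of watch1 in the frame of trayA between -0.005 and 0.03 m) or (x of watch1 in the frame of trayB between -0.079 and 0.04 m and y of watch1 in the frame of trayB between -0.045 and 0.045 m and z of watch1 in the frame of trayB between -0.005 and 0.03 m) or (x of watch1 in the frame of trayC between -0.079 and 0.04 m and y of watch1 in the frame of trayC between -0.045 and 0.045 m and z of watch1 in the frame of trayC between -0.005 and 0.03 m))) or (contact force between the fingers and watch2 above 3 N and ((x of watch2 in the frame of trayA between -0.079 and 0.04 m and y of watch2 in the frame of trayA between -0.045 and 0.045 m and z of watch2 in the frame of trayA between -0.005 and 0.03 m) or (x of watch2 in the frame of trayB between -0.079 and 0.04 m and y of watch2 in the frame of trayB between -0.045 and 0.045 m and z of watch2 in the frame of trayB between -0.005 and 0.03 m) or (x of watch2 in the frame of trayC between -0.079 and 0.04 m and y of watch2 in the frame of trayC between -0.045 and 0.045 m and z of watch2 in the frame of trayC between -0.005 and 0.03 m))) or (contact force between the fingers and watch3 above 3 N and ((x of watch3 in the frame of trayA between -0.079 and 0.04 m and y of watch3 in the frame of trayA between -0.045 and 0.045 m and z of watch3 in the frame of trayA between -0.005 and 0.03 m) or (x of watch3 in the frame of trayB between -0.079 and 0.04 m and y of watch3 in the frame of trayB between -0.045 and 0.045 m and z of watch3 in the frame of trayB between -0.005 and 0.03 m) or (x of watch3 in the frame of trayC between -0.079 and 0.04 m and y of watch3 in the frame of trayC between -0.045 and 0.045 m and z of watch3 in the frame of trayC between -0.005 and 0.03 m))) or (contact force between the fingers and watch4 above 3 N and ((x of watch4 in the frame of trayA between -0.079 and 0.04 m and y of watch4 in the frame of trayA between -0.045 and 0.045 m and z of watch4 in the frame of trayA between -0.005 and 0.03 m) or (x of watch4 in the frame of trayB between -0.079 and 0.04 m and y of watch4 in the frame of trayB between -0.045 and 0.045 m and z of watch4 in the frame of trayB between -0.005 and 0.03 m) or (x of watch4 in the frame of trayC between -0.079 and 0.04 m and y of watch4 in the frame of trayC between -0.045 and 0.045 m and z of watch4 in the frame of trayC between -0.005 and 0.03 m))) or (contact force between the fingers and watch5 above 3 N and ((x of watch5 in the frame of trayA between -0.079 and 0.04 m and y of watch5 in the frame of trayA between -0.045 and 0.045 m and z of watch5 in the frame of trayA between -0.005 and 0.03 m) or (x of watch5 in the frame of trayB between -0.079 and 0.04 m and y of watch5 in the frame of trayB between -0.045 and 0.045 m and z of watch5 in the frame of trayB between -0.005 and 0.03 m) or (x of watch5 in the frame of trayC between -0.079 and 0.04 m and y of watch5 in the frame of trayC between -0.045 and 0.045 m and z of watch5 in the frame of trayC between -0.005 and 0.03 m))) or (contact force between the fingers and watch6 above 3 N and ((x of watch6 in the frame of trayA between -0.079 and 0.04 m and y of watch6 in the frame of trayA between -0.045 and 0.045 m and z of watch6 in the frame of trayA between -0.005 and 0.03 m) or (x of watch6 in the frame of trayB between -0.079 and 0.04 m and y of watch6 in the frame of trayB between -0.045 and 0.045 m and z of watch6 in the frame of trayB between -0.005 and 0.03 m) or (x of watch6 in the frame of trayC between -0.079 and 0.04 m and y of watch6 in the frame of trayC between -0.045 and 0.045 m and z of watch6 in the frame of trayC between -0.005 and 0.03 m)))).
It fails at once if the opener, blower or tweezer is moved 50 mm or more (distance of any of opener, blower, tweezer from where it was at the start of the episode above 0.05 m).
Of watch1, watch2, watch3, watch4, watch5, watch6 only 3 to 5 are there at a start; the rules pass over those that are not, and their reading is None.
At some moment in a run one of watch1, watch2, watch3, watch4, watch5, watch6 may be knocked a few centimetres aside while the robot is not near it.
It also fails if it takes over 210 s, if anything falls off the work surface, if the arm or the gripper's body presses on something with over 40 N, if the wrist force passes 120 N, or if a joint passes its speed limit or range.

ROBOT

A 6-joint arm with a two-finger parallel gripper is mounted at the origin on the work surface. World frame = base frame: x ahead of the robot, y to its left, z up, the work surface at z = 0. Lengths are in m, angles in rad, forces in N, time in s.
With the tool pointing down it reaches from about 0.3 to 0.775 m from the base axis. Payload 14.6 kg.
Tool frame: the origin (TCP) lies on the centre line of the jaws, within the pads' length; the fingertips stand 19 mm ahead of it and the grasp point (between the pads) is the TCP; z points along the fingers, y is the line along which they close (so a half turn about z gives the same grasp; the last joint's range is limited). The gripper opens to 94 mm and grips with 3 to 60 N. Pads are 16 mm wide; open, the fingers measure 119 mm over their backs; the gripper's body (75 mm by 177 mm) begins 78 mm behind the grasp point.
Start: joints at [1.137, 0.3, 1.521, -0, 1.321, -0.067], TCP at [0.197, 0.513, 0.224] pointing down, gripper open.
Joint ranges: [-3.03, 3.03], [-0.79, 2.21], [0.23, 2.52], [-1.04, 4.18], [0, 3.07], [-2.55, 2.55]. Speed limits (rad/s): [2.22, 2.22, 2.57, 3.14, 3.14, 3.14].

INTERFACE

Orientations are given as [roll, pitch, yaw] about the fixed x, y, z axes, in that order (R = Rz(yaw) Ry(pitch) Rx(roll)).
In Python, from station import get_obs, camera, workorder gives the robot as it stands.
- The arm moves only by the tool play_rows, never from a script. Its argument "motion" is a list that holds one entry, the list of rows, each a list of 7 numbers: the shift along the tool's x, y, z as a fraction of full scale, then the turn, a rotation vector about the tool's x, y, z as a fraction of full scale, then the opening, from -1 (shut) to 1 (fully open). In form: [[[x, y, z, ax, ay, az, grip], ...]]. A call has 1 to 10 rows; each row is the pose to reach, as a shift and turn from the pose commanded when the call began, along the tool's axes at that moment, turning the shorter way round; what a row does not reach only later rows make up. Full scale, the value 1, is 0.25 m for a shift and 2 pi rad for a turn. A row lasts 1/10 s, in which the tool goes at most 50 mm and 8.59 degrees, less where a joint would pass 70% of its speed; a pose out of reach is approached as far as the arm can. A call with a number of a shift or a turn outside -1 to 1 is refused whole. A call with a gripper value outside its range is refused whole. The fingers move at their own pace and stop on an object; "grip_force" is the grip in N (left out, the last holds). Time passes only in rows, so rows that repeat a pose let the fingers close. It gives the time, the measured TCP pose, the force, the opening and the grip force at its end, in the units of the state.
- get_obs(): the state, without advancing time (a new reading comes with each control period).
- camera(name): name is "scene" or "top" or "wrist"; returns a dict with "frame" (420x560x3 uint8, red, green, blue), "z_map" (420x560 float32, m along the optical axis (not along the pixel's ray), 0 where there is no reading), "camera_matrix" (3x3 intrinsics, pixels), "D" ([k1, k2, p1, p2, k3] as OpenCV has them; the pictures are not rectified), "T" (4x4, takes a point from camera to world coordinates); the wrist camera has in their place "T_tool_cam" (4x4, takes a point from camera to tool coordinates, whose origin is the TCP and whose axes are the flange's). Camera axes: x right, y up, looking along -z (the intrinsics and any distortion apply to the point x, -y, -z); pixel columns grow to the right and rows downward; lengths in m; the calibration is good to about 2 mm. A picture is of the moment at which its call begins: read the wrist's pose just before it.
- workorder.hand_in(): hands the job in; it is judged then, once.
The state is a dict: "time_s": time; "qpos": joint angles; "joint_vel": joint speeds; "tau": joint torques, N m; "ee_pos": TCP position; "eef_rot": TCP orientation; "force": force on the tool from outside, world axes, zero at the start; "moment": the same for the moment, N m; "grip_width": finger opening in m; "grip_force": force on a finger pad.
Only numpy, scipy, OpenCV 4.12 (cv2) and the standard library are available. Lean on these libraries where they do the work, as an engineer would, in place of code of your own. Each camera call takes 0.05 s, during which the arm holds its last target. There are 200 camera calls.

## Working session

There is one attempt and no reset: what is moved stays moved. The work goes in short steps, Python scripts to look and compute and a tool call to move; the robot and the scene stay as the last step left them, time stands still between calls to the robot, and variables do not carry over. Pictures are saved under pics/ and viewed, at most 14 in all, crops included, and the job is handed in when it is done.

Besides the shell and the picture viewer there is one more tool, called by a JSON object that holds its "op" and its "data", one argument or row to a line. play_rows: Moves the arm, as the interface text tells. Its arguments: {"type":"object","properties":{"motion":{"type":"array"},"grip_force":{"type":"number"}},"required":["motion"]}

```bash
ls; mkdir -p pics; cat > h.py <<'E'
import numpy as np,cv2
from station import get_obs,camera
from scipy.spatial.transform import Rotation as R
def shot(name,fn=None):
    o=get_obs(); c=camera(name)
    if fn: cv2.imwrite('pics/'+fn,cv2.cvtColor(c['frame'],cv2.COLOR_RGB2BGR))
    if 'T' in c: T=c['T']
    else:
        W=np.eye(4); W[:3,:3]=R.from_euler('xyz',o['eef_rot']).as_matrix(); W[:3,3]=o['ee_pos']; T=W@c['T_tool_cam']
    z=c['z_map']; h,w=z.shape
    u,v=np.meshgrid(np.arange(w),np.arange(h))
    p=cv2.undistortPoints(np.stack([u,v],-1).reshape(-1,1,2).astype(np.float64),c['camera_matrix'],np.array(c['D'])).reshape(h,w,2)
    P=np.stack([p[...,0]*z,-p[...,1]*z,-z,np.ones_like(z)],-1)@np.array(T).T
    P=P[...,:3]; P[z==0]=np.nan
    return c['frame'],P
E
python3 - <<'E'
from h import *
print(get_obs())
for n in ('scene','top'):
    f,P=shot(n,n+'0.png'); np.savez(n+'0.npz',f=f,P=P)
E
```

```text
pics
{'time_s': 0.0, 'qpos': array([ 1.13740641e+00,  3.00464803e-01,  1.52155532e+00, -1.39430695e-05,
        1.32071134e+00, -6.65836356e-02]), 'joint_vel': array([-0.00098769, -0.00049803,  0.00056666,  0.00054512,  0.00080184,
       -0.00143746]), 'tau': array([-2.81206761e-03, -5.31792963e+01, -3.52740705e+01,  7.06576556e-02,
        2.44012027e-02, -7.07105005e-05]), 'ee_pos': array([0.19714886, 0.51320079, 0.22390067]), 'eef_rot': array([-3.14045547e+00, -6.22945325e-05,  2.77478979e+00]), 'force': array([-0.23897276, -0.21988748,  0.03653887]), 'moment': array([ 0.01031306,  0.02048067, -0.00903851]), 'grip_force': 0.0, 'grip_width': 0.09440243582526049}
```

View pics/top0.png

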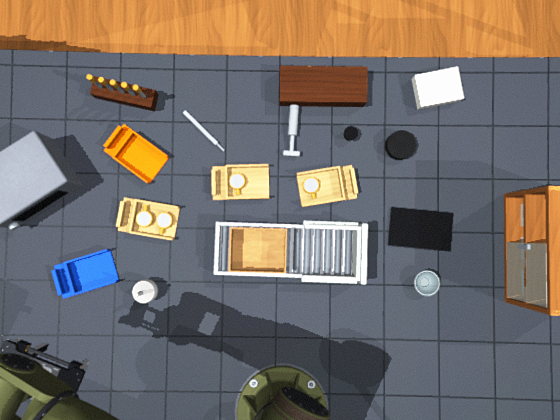

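View pics/scene0.png

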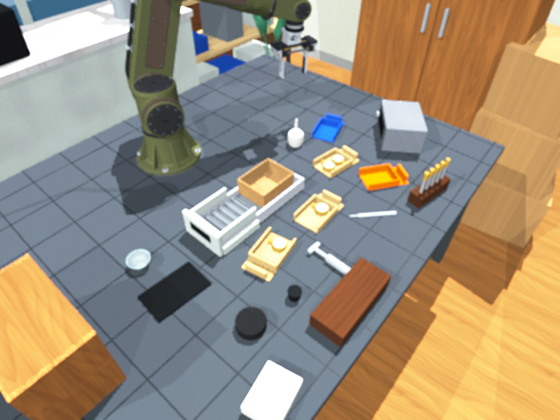

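The top view shows three plain wooden trays: one at (148,218) with two cases and its handle on the left, one at (241,182) with one case and its handle on the left, and one at (326,186) with one case and its handle on the right. The look-alikes are blue (85,273) and orange (136,153), and both stay untouched. The carton is at (258,249), the white bay is on the right at (335,250), and the black plate is at (421,228). The blower is at (144,291), the tweezer at (203,130) and the opener at (292,130).

```bash
python3 - <<'E'
from h import *
d=np.load('top0.npz'); f=d['f'];P=d['P']
hsv=cv2.cvtColor(f,cv2.COLOR_RGB2HSV)
def rect(name,u0,v0,u1,v1,zlo,zhi,sat=0,vmax=None):
    m=np.zeros(f.shape[:2],bool); m[v0:v1,u0:u1]=1
    m&=(P[...,2]>zlo)&(P[...,2]<zhi)&(hsv[...,1]>=sat)
    if vmax: m&=hsv[...,2]<vmax
    q=P[m]; r=cv2.minAreaRect(q[:,:2].astype(np.float32)); print(name,len(q),'c',np.round(r[0],4),'s',np.round(r[1],4),'a',round(r[2],2),'zmax',np.round(np.percentile(q[:,2],[2,50,98]),4)); return q
for n,b in dict(T1=(112,192,185,245),T2=(205,158,275,206),T3=(290,160,362,212)).items():
    rect(n+' all',*b,0.003,0.05,40); rect(n+' top',*b,0.022,0.05,40)
rect('carton top',225,222,292,278,0.080,0.1,40)
rect('lane',208,215,375,290,0.04,0.2)
rect('lanebay',208,215,375,290,0.1,0.2)
rect('holder',383,202,458,255,0.004,0.02,0)
rect('blower',128,275,162,307,0.02,0.2)
rect('opener',278,103,304,160,0.006,0.05)
# watches
for n,(u,v) in dict(w1=(145,218),w2=(164,219),w3=(237,181),w4=(311,185)).items():
    q=P[v-5:v+6,u-5:u+6].reshape(-1,3); print(n,np.round(np.nanmedian(q,0),4))
for n,b in dict(T1=(112,192,185,245),T2=(205,158,275,206),T3=(290,160,362,212)).items():
    pass
big=cv2.resize(f[150:300,90:465],None,fx=2.1,fy=2.1,interpolation=cv2.INTER_CUBIC); cv2.imwrite('pics/crop0.png',big[...,::-1])
E
```

```text
T1 all 1266 c [0.5257 0.3807] s [0.1459 0.2011] a 0.9 zmax [0.0031 0.0095 0.0303]
T1 top 334 c [0.5236 0.3804] s [0.159  0.0941] a 81.16 zmax [0.0224 0.0265 0.0321]
T2 all 1146 c [0.6326 0.1284] s [0.133  0.1916] a 0.94 zmax [0.0031 0.007  0.0318]
T2 top 323 c [0.629  0.1243] s [0.095  0.1559] a 1.15 zmax [0.0224 0.0267 0.0327]
T3 all 1237 c [ 0.6251 -0.1155] s [0.1443 0.2002] a 0.91 zmax [0.0031 0.0069 0.0305]
T3 top 324 c [ 0.6247 -0.1181] s [0.0966 0.1581] a 10.45 zmax [0.0225 0.0264 0.0329]
carton top 291 c [0.4436 0.0709] s [0.1156 0.1503] a 0.68 zmax [0.0836 0.0899 0.095 ]
lane 2260 c [ 0.4412 -0.0145] s [0.4054 0.1579] a 89.05 zmax [0.0406 0.0776 0.0932]Traceback (most recent call last):
  File "<stdin>", line 13, in <module>
  File "<stdin>", line 8, in rect
    return _quantile_unchecked(
        a, q, axis, out, overwrite_input, method, keepdims, weights)
    return _ureduce(a,
                    func=_quantile_ureduce_func,
    ...<5 lines>...
                    overwrite_input=overwrite_input,
                    method=method)
    r = func(a, **kwargs)
    result = _quantile(arr,
                       quantiles=q,
    ...<2 lines>...
                       out=out,
                       weights=wgt)
    slices_having_nans = np.isnan(arr[-1, ...])
                                  ~~~^^^^^^^^^
IndexError: index -1 is out of bounds for axis 0 with size 0
```

```bash
python3 - <<'E'
from h import *
d=np.load('top0.npz'); f=d['f'];P=d['P']
hsv=cv2.cvtColor(f,cv2.COLOR_RGB2HSV)
def rect(name,u0,v0,u1,v1,zlo,zhi,vmax=256,sat=0):
    m=np.zeros(f.shape[:2],bool); m[v0:v1,u0:u1]=1
    m&=(P[...,2]>zlo)&(P[...,2]<zhi)&(hsv[...,2]<vmax)&(hsv[...,1]>=sat)
    q=P[m]
    if len(q)<5: print(name,'none');return
    r=cv2.minAreaRect(q[:,:2].astype(np.float32)); print(name,len(q),'c',np.round(r[0],4),'s',np.round(r[1],4),'a',round(r[2],2),'z',np.round(np.percentile(q[:,2],[2,50,98]),4))
rect('lane>40',208,215,375,290,0.040,0.055)
rect('lanebay',208,215,375,290,0.072,0.2)
rect('baywall',296,215,375,290,0.07,0.086)
rect('baypanel',296,215,375,290,0.086,0.1)
rect('holder z',383,202,458,255,0.005,0.02)
rect('holder dark',383,202,458,255,-0.01,0.02,30)
rect('blower',128,275,162,307,0.02,0.2)
rect('opener',278,103,304,160,0.006,0.05)
print('holderz',np.nanmedian(P[215:240,400:440,2]),'table',np.nanmedian(P[200:205,380:384,2]))
for n,(u,v) in dict(w1=(145,218),w2=(164,219),w3=(237,181),w4=(311,185)).items():
    q=P[v-5:v+6,u-5:u+6].reshape(-1,3); print(n,np.round(np.nanmedian(q,0),4))
big=cv2.resize(f[150:300,90:465],None,fx=2.1,fy=2.1,interpolation=cv2.INTER_CUBIC); cv2.imwrite('pics/crop0.png',big[...,::-1])
E
```

```text
lane>40 790 c [ 0.442  -0.0066] s [0.3899 0.1533] a 88.75 z [0.0402 0.0446 0.0523]
lanebay 1323 c [ 0.4416 -0.0356] s [0.363  0.1579] a 88.8 z [0.0737 0.0848 0.0939]
baywall 681 c [ 0.4395 -0.1342] s [0.1657 0.1579] a 88.8 z [0.0723 0.0792 0.0857]
baypanel 288 c [ 0.438  -0.2028] s [0.026  0.1574] a 88.51 z [0.0861 0.089  0.0945]
holder z 1873 c [ 0.5112 -0.3774] s [0.1421 0.2028] a 0.9 z [0.0051 0.0078 0.013 ]
holder dark 573 c [ 0.5081 -0.3798] s [0.1713 0.1029] a 85.29 z [0.002  0.0072 0.0131]
blower 476 c [0.3271 0.3766] s [0.0614 0.0608] a 65.92 z [0.026  0.0552 0.1091]
opener 491 c [ 0.7795 -0.0119] s [0.0671 0.1467] a 88.16 z [0.008  0.02   0.0295]
holderz 0.007111593929251425 table -0.0013486081462492638
w1 [0.525  0.3857 0.0193]
w2 [0.523  0.3336 0.0186]
w3 [0.6323 0.133  0.0185]
w4 [ 0.6242 -0.0734  0.0188]
```

View pics/crop0.png

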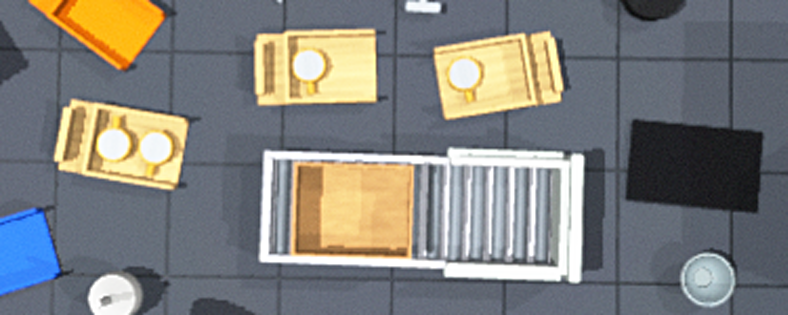

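The crop confirms the three plain-wood trays at crop pixels (122,144), (315,67) and (497,75), holding 2+1+1 cases. The blue one at the lower left and the orange one at the upper left are look-alikes. I'll pour each tray across the lane along x, so the box isn't rolled, and then stack it.

```bash
cat > plan.py <<'E'
from h import *
def Rt(psi,tilt=0):  # psi deg tool yaw; tilt deg raises the handle (tool +y side up)
    return R.from_euler('z',psi,degrees=True)*R.from_euler('x',180,degrees=True)*R.from_euler('x',-tilt,degrees=True)
def frac(p0,R0,p1,R1):
    s=R0.inv().apply(np.array(p1)-p0)/.25; w=(R0.inv()*R1).as_rotvec()/(2*np.pi)
    return np.round(np.r_[s,w],3)+0.
def cur():
    o=get_obs(); return o['ee_pos'],R.from_euler('xyz',o['eef_rot'])
def go(*wps):
    p,r=cur()
    for q,psi,t in wps:
        r1=Rt(psi,t); f=frac(p,r,q,r1); print(f.tolist(),'mm',round(np.linalg.norm(np.array(q)-p)*1e3),'deg',round(np.degrees((r.inv()*r1).magnitude()),1)); p,r=np.array(q),r1
E
python3 - <<'E'
from plan import *
x=Rt(90,40).as_matrix(); print(np.round(x,2))  # z should point +x,down
go(([.535,.4535,.12],171.16,0),([.535,.4535,.026],171.16,0))
E
```

```text
[[ 0.    0.77  0.64]
 [ 1.   -0.   -0.  ]
 [ 0.    0.64 -0.77]]
[-1.347, 0.262, 0.415, 0.0, 0.0, -0.034] mm 358 deg 12.2
[0.0, 0.0, 0.376, 0.0, 0.0, 0.0] mm 94 deg 0.0
```

{"op": "play_rows", "data": {
  "motion": [
    [[-0.2, 0.04, 0.06, 0, 0, -0.005, -0.36], [-0.4, 0.08, 0.12, 0, 0, -0.01, -0.36], [-0.6, 0.12, 0.18, 0, 0, -0.015, -0.36], [-0.8, 0.16, 0.24, 0, 0, -0.02, -0.36], [-0.95, 0.19, 0.3, 0, 0, -0.025, -0.36], [-0.95, 0.19, 0.3, 0, 0, -0.03, -0.36]]
  ]
}}

```text
time_s: 0.7
ee_pos: [0.4396, 0.4699, 0.1459]
eef_rot: [-3.138, -0.002, 2.96]
force: [-0.8, -0.1, -0.1]
grip_width: 0.0494
grip_force: 0.0
```

```bash
python3 - <<'E'
from plan import *
go(([.535,.4535,.08],171.16,0),([.535,.4535,.026],171.16,0))
E
```

```text
[-0.388, 0.005, 0.263, -0.001, 0.0, -0.004] mm 117 deg 1.6
[0.0, 0.0, 0.216, 0.0, 0.0, 0.0] mm 54 deg 0.0
```

{"op": "play_rows", "data": {
  "motion": [
    [[-0.2, 0.0, 0.13, 0, 0, -0.002, -0.36], [-0.388, 0.005, 0.263, -0.001, 0, -0.004, -0.36], [-0.388, 0.005, 0.263, -0.001, 0, -0.004, -0.36], [-0.388, 0.005, 0.263, -0.001, 0, -0.004, -0.36], [-0.388, 0.005, 0.263, -0.001, 0, -0.004, -0.36]]
  ]
}}

```text
time_s: 1.2
ee_pos: [0.5311, 0.4568, 0.0838]
eef_rot: [3.136, -0.0, 2.988]
force: [-0.1, 0.0, -0.2]
grip_width: 0.0299
grip_force: 0.0
```

```bash
python3 - <<'E'
from plan import *
f,P=shot('wrist','w1.png')
print(get_obs()['grip_width'])
go(([.535,.4535,.026],171.16,0))
m=(P[...,2]>.022)&(P[...,2]<.034)&(cv2.cvtColor(f,cv2.COLOR_RGB2HSV)[...,1]>40)
print(m.sum()); np.savez('w1.npz',f=f,P=P)
E
```

```text
0.030276052897420098
[-0.018, -0.014, 0.234, 0.001, 0.0, 0.0] mm 59 deg 0.4
3925
```

View pics/w1.png

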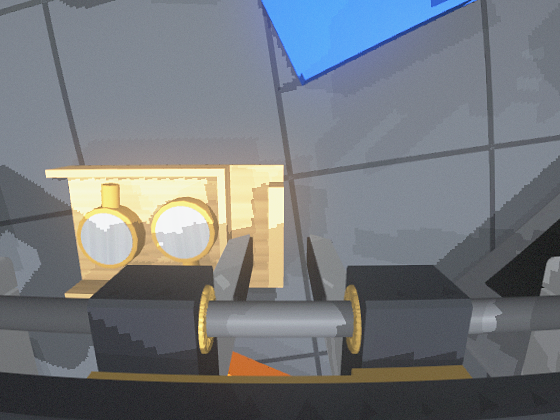

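The wrist view shows the wooden tray with two cases and the handle plate at columns 268–285. The fingers straddle it, at about columns 248 and 312. I'll check the handle's offset in the tool frame using depth.

```bash
cat >> plan.py <<'E'
def handle(P,f,psi,p):
    # top-surface points of handle/back wall in tool frame
    q=P.reshape(-1,3); s=cv2.cvtColor(f,cv2.COLOR_RGB2HSV)[...,1].reshape(-1)
    return q,s
E
python3 - <<'E'
from plan import *
d=np.load('w1.npz');P=d['P'];f=d['f']; p,r=cur()
q=P-p; l=np.einsum('ij,vuj->vui',r.as_matrix().T,q)
for v in (190,210,225,250,270):
    print(v,[(u,int(l[v,u,0]*1e3),int(l[v,u,1]*1e3),int(P[v,u,2]*1e3)) for u in range(220,295,5)])
E
```

```text
190 [(220, 27, -38, 27), (225, 27, -35, 27), (230, 22, -35, 3), (235, 23, -31, 3), (240, 22, -28, 3), (245, 23, -24, 3), (250, 23, -20, 4), (255, 23, -17, 4), (260, 23, -13, 5), (265, 23, -10, 4), (270, 27, -5, 27), (275, 27, -2, 27), (280, 27, 0, 27), (285, 22, 4, 0), (290, 22, 7, 0)]
210 [(220, 14, -38, 28), (225, 13, -35, 28), (230, 9, -35, 7), (235, 8, -32, 4), (240, 8, -28, 4), (245, 8, -24, 3), (250, 8, -21, 4), (255, 8, -17, 3), (260, 7, -13, 2), (265, 8, -10, 3), (270, 14, -5, 29), (275, 13, -2, 28), (280, 13, 0, 26), (285, 7, 4, 0), (290, 7, 8, 0)]
225 [(220, 3, -39, 27), (225, 3, -35, 27), (230, -1, -35, 9), (235, -2, -32, 4), (240, -2, -28, 4), (245, -2, -25, 4), (250, -3, -21, 3), (255, -3, -17, 3), (260, -2, -14, 4), (265, -2, -10, 4), (270, 3, -6, 26), (275, 3, -2, 28), (280, 3, 0, 28), (285, -4, 4, -1), (290, -4, 8, 0)]
250 [(220, -14, -39, 27), (225, 8, -26, 88), (230, 8, -23, 89), (235, 8, -21, 90), (240, 8, -18, 88), (245, 8, -16, 90), (250, 4, -14, 78), (255, -22, -18, 3), (260, -22, -14, 4), (265, -22, -10, 3), (270, -13, -6, 27), (275, -13, -2, 27), (280, -13, 0, 28), (285, -24, 4, -1), (290, -23, 8, 0)]
270 [(220, 8, -24, 113), (225, 8, -22, 114), (230, 8, -20, 112), (235, 8, -18, 114), (240, 7, -16, 111), (245, 5, -14, 105), (250, -5, -14, 82), (255, -37, -18, 5), (260, -38, -14, 3), (265, -38, -10, 4), (270, -28, -6, 28), (275, -28, -2, 28), (280, -27, 0, 28), (285, -39, 4, 1), (290, -40, 8, 0)]
```

{"op": "play_rows", "data": {
  "motion": [
    [[-0.018, -0.01, 0.08, 0, 0, 0, -0.36], [-0.018, -0.01, 0.16, 0, 0, 0, -0.36], [-0.018, -0.01, 0.21, 0, 0, 0, -0.36], [-0.018, -0.01, 0.232, 0, 0, 0, -0.36], [-0.018, -0.01, 0.232, 0, 0, 0, -0.36], [-0.018, -0.01, 0.232, 0, 0, 0, -1], [-0.018, -0.01, 0.232, 0, 0, 0, -1], [-0.018, -0.01, 0.232, 0, 0, 0, -1], [-0.018, -0.01, 0.232, 0, 0, 0, -1], [-0.018, -0.01, 0.232, 0, 0, 0, -1]]
  ],
  "grip_force": 50
}}

```text
time_s: 2.25
ee_pos: [0.536, 0.454, 0.0265]
eef_rot: [3.135, 0.001, 2.988]
force: [-1.0, 0.2, 5.8]
grip_width: 0.0097
grip_force: 50.0
```

```bash
python3 - <<'E'
from plan import *
o=get_obs(); print(o['force'],o['grip_width'])
p,r=cur(); go(([p[0],p[1],.13],171.16,0),([.60,.26,.18],130,0),([.625,.08,.19],90,0))
E
```

```text
[-1.01203639  0.24874033  5.77562353] 0.009659727920686154
[0.0, 0.003, -0.414, 0.001, 0.0, 0.0] mm 104 deg 0.4
[-0.372, -0.727, -0.2, 0.0, 0.0, 0.114] mm 210 deg 41.2
[-0.616, -0.386, -0.04, 0.0, 0.0, 0.111] mm 182 deg 40.0
```

{"op": "play_rows", "data": {
  "motion": [
    [[0, 0, -0.015, 0.002, 0, 0, -1], [0, 0, -0.045, 0.005, 0, 0, -1], [0, 0, -0.09, 0.009, 0, 0, -1], [0, 0, -0.15, 0.011, 0, 0, -1], [0, 0, -0.21, 0.012, 0, 0, -1], [0, 0, -0.27, 0.012, 0, 0, -1], [0, 0, -0.33, 0.012, 0, 0, -1], [0, 0, -0.38, 0.012, 0, 0, -1], [0, 0, -0.405, 0.012, 0, 0, -1], [0, 0, -0.415, 0.012, 0, 0, -1]]
  ]
}}

```text
time_s: 3.25
ee_pos: [0.5358, 0.4532, 0.1302]
eef_rot: [-3.073, 0.001, 2.988]
force: [0.6, -0.7, -3.1]
grip_width: 0.0094
grip_force: 50.0
```

```bash
python3 - <<'E'
from plan import *
print(get_obs()['force'])
f,P=shot('wrist','w2.png'); p,r=cur()
l=np.einsum('ij,vuj->vui',r.as_matrix().T,P-p)
print(p,r.as_euler('xyz'))
for v in (225,): print([(u,(l[v,u]*1e3).astype(int).tolist()) for u in range(60,300,12)])
go(([.60,.26,.18],130,-4),([.63,.08,.19],90,-4))
E
```

```text
[ 0.64824881 -0.66178223 -3.08843198]
[0.53573622 0.45315934 0.12994488] [-3.07275144e+00  3.35464371e-04  2.98841714e+00]
[(60, [17, -115, 5]), (72, [17, -109, 7]), (84, [15, -107, 14]), (96, [13, -103, 20]), (108, [12, -97, 22]), (120, [13, -90, 22]), (132, [17, -75, 5]), (144, [17, -68, 5]), (156, [17, -63, 6]), (168, [17, -56, 5]), (180, [17, -50, 6]), (192, [14, -46, 16]), (204, [19, -36, 0]), (216, [16, -32, 9]), (228, [13, -28, 22]), (240, [13, -21, 22]), (252, [13, -14, 21]), (264, [13, -7, 21]), (276, [20, 0, -2]), (288, [20, 4, -1])]
[-0.372, -0.736, -0.15, 0.0, 0.008, 0.114] mm 210 deg 41.2
[-0.629, -0.373, -0.014, 0.0, 0.008, 0.111] mm 183 deg 40.0
```

View pics/w2.png

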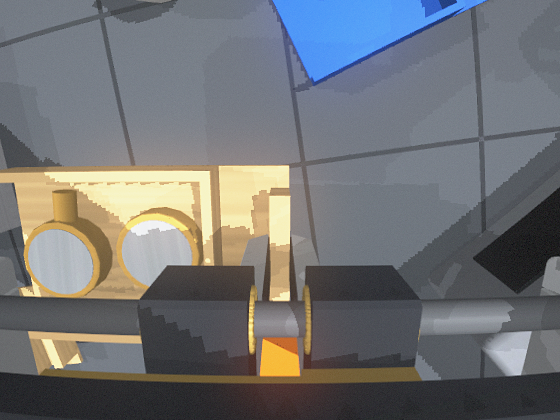

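{"op": "play_rows", "data": {
  "motion": [
    [[-0.011, -0.022, -0.004, 0, 0, 0.003, -1], [-0.04, -0.08, -0.016, 0, 0.001, 0.012, -1], [-0.08, -0.16, -0.033, 0, 0.002, 0.025, -1], [-0.13, -0.257, -0.052, 0, 0.003, 0.04, -1], [-0.186, -0.368, -0.075, 0, 0.004, 0.057, -1], [-0.242, -0.478, -0.098, 0, 0.005, 0.074, -1], [-0.29, -0.574, -0.117, 0, 0.006, 0.089, -1], [-0.332, -0.655, -0.134, 0, 0.007, 0.102, -1], [-0.36, -0.714, -0.146, 0, 0.008, 0.11, -1], [-0.372, -0.736, -0.15, 0, 0.008, 0.114, -1]]
  ]
}}

```text
time_s: 4.3
ee_pos: [0.6005, 0.2585, 0.1796]
eef_rot: [-3.072, -0.0, 2.267]
force: [0.1, 0.7, -3.4]
grip_width: 0.0097
grip_force: 50.0
```

```bash
python3 - <<'E'
from plan import *
go(([.63,.08,.20],90,-4))
E
```

```text
[-0.623, -0.372, -0.056, 0.0, 0.008, 0.111] mm 182 deg 39.9
```

{"op": "play_rows", "data": {
  "motion": [
    [[-0.019, -0.011, -0.002, 0, 0, 0.003, -1], [-0.067, -0.041, -0.006, 0, 0.001, 0.012, -1], [-0.137, -0.082, -0.012, 0, 0.002, 0.025, -1], [-0.218, -0.13, -0.02, 0, 0.003, 0.039, -1], [-0.312, -0.186, -0.028, 0, 0.004, 0.056, -1], [-0.405, -0.242, -0.036, 0, 0.005, 0.072, -1], [-0.486, -0.29, -0.044, 0, 0.006, 0.087, -1], [-0.556, -0.33, -0.05, 0, 0.007, 0.1, -1], [-0.605, -0.36, -0.054, 0, 0.008, 0.108, -1], [-0.623, -0.372, -0.056, 0, 0.008, 0.111, -1]]
  ]
}}

```text
time_s: 5.3
ee_pos: [0.6301, 0.0811, 0.1997]
eef_rot: [-3.071, -0.002, 1.57]
force: [0.4, 0.2, -3.0]
grip_width: 0.0098
grip_force: 50.0
```

```bash
cat >> plan.py <<'E'
def pour(L,psi,tilts):
    p,r=cur(); w=[]
    for t in tilts:
        r1=Rt(psi,t); q=np.array(L)-r1.apply([0,-.153,.022]); w.append(q)
        print(t,np.round(q,3),frac(p,r,q,r1).tolist())
def boxpose(fn=None):
    f,P=shot('top',fn)
    s=cv2.cvtColor(f,cv2.COLOR_RGB2HSV)[...,1]
    m=(P[...,2]>.08)&(P[...,2]<.1)&(s>40)&(abs(P[...,0]-.443)<.07)&(abs(P[...,1])<.3)
    q=P[m].astype(np.float32)
    rr=cv2.minAreaRect(q[:,:2]) if len(q)>5 else None
    print('box',rr,len(q)); return f,P
E
python3 - <<'E'
from plan import *
f,P=boxpose('t1.png')
pour([.478,.071,.11],90,[-3,0,4,8,12,16,20,24,28,32,36,40,44])
E
```

```text
box None 3
-3 [0.632 0.071 0.124] [-0.041, 0.029, 0.302, -0.003, 0.0, 0.0]
0 [0.631 0.071 0.132] [-0.041, 0.023, 0.27, -0.011, 0.0, 0.0]
4 [0.629 0.071 0.143] [-0.041, 0.012, 0.228, -0.022, 0.0, 0.0]
8 [0.626 0.071 0.153] [-0.041, -0.001, 0.187, -0.033, 0.0, 0.0]
12 [0.623 0.071 0.163] [-0.041, -0.018, 0.147, -0.045, 0.0, 0.0]
16 [0.619 0.071 0.173] [-0.041, -0.037, 0.109, -0.056, 0.0, 0.0]
20 [0.614 0.071 0.183] [-0.041, -0.059, 0.071, -0.067, 0.0, 0.0]
24 [0.609 0.071 0.192] [-0.041, -0.083, 0.036, -0.078, 0.0, 0.0]
28 [0.603 0.071 0.201] [-0.04, -0.109, 0.002, -0.089, 0.0, 0.0]
32 [0.596 0.071 0.21 ] [-0.04, -0.138, -0.03, -0.1, 0.0, 0.0]
36 [0.589 0.071 0.218] [-0.04, -0.17, -0.06, -0.111, 0.0, 0.0]
40 [0.581 0.071 0.225] [-0.04, -0.203, -0.088, -0.122, 0.0, 0.0]
44 [0.573 0.071 0.232] [-0.04, -0.238, -0.113, -0.133, 0.0, 0.0]
```

View pics/t1.png

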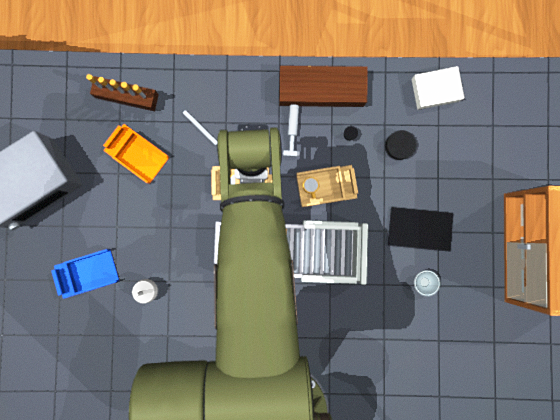

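The top view has the arm covering the carton, while T2, T3, the tweezer and the opener look undisturbed. I'll start the pour.

{"op": "play_rows", "data": {
  "motion": [
    [[-0.005, 0.003, 0.03, -0.001, 0, 0, -1], [-0.02, 0.012, 0.12, -0.005, 0, 0, -1], [-0.035, 0.02, 0.21, -0.009, 0, 0, -1], [-0.041, 0.023, 0.27, -0.011, 0, 0, -1], [-0.041, 0.012, 0.228, -0.022, 0, 0, -1], [-0.041, -0.001, 0.187, -0.033, 0, 0, -1], [-0.041, -0.018, 0.147, -0.045, 0, 0, -1], [-0.041, -0.037, 0.109, -0.056, 0, 0, -1], [-0.041, -0.059, 0.071, -0.067, 0, 0, -1], [-0.041, -0.071, 0.053, -0.072, 0, 0, -1]]
  ]
}}

```text
time_s: 6.35
ee_pos: [0.6104, 0.0728, 0.188]
eef_rot: [2.757, -0.002, 1.574]
force: [0.9, -0.3, -3.0]
grip_width: 0.0094
grip_force: 50.0
```

```bash
python3 - <<'E'
from plan import *
p,r=cur(); print(p+r.apply([0,-.153,.022]))
f,P=shot('wrist','w3.png')
s,Q=shot('scene','s3.png')
pour([.478,.071,.11],90,[24,26,28,30,32,34,36,38,40,42])
E
```

```text
[0.47682002 0.07251111 0.11020227]
24 [0.609 0.071 0.192] [-0.007, 0.0, -0.019, -0.006, 0.0, 0.0]
26 [0.606 0.071 0.197] [-0.007, -0.004, -0.04, -0.011, 0.0, 0.0]
28 [0.603 0.071 0.201] [-0.007, -0.009, -0.061, -0.017, 0.0, 0.0]
30 [0.6   0.071 0.206] [-0.006, -0.015, -0.082, -0.022, 0.0, 0.0]
32 [0.596 0.071 0.21 ] [-0.006, -0.021, -0.102, -0.028, 0.0, 0.0]
34 [0.593 0.071 0.214] [-0.006, -0.028, -0.123, -0.034, 0.0, 0.0]
36 [0.589 0.071 0.218] [-0.006, -0.036, -0.143, -0.039, 0.0, 0.0]
38 [0.585 0.071 0.222] [-0.006, -0.044, -0.163, -0.045, 0.0, 0.0]
40 [0.581 0.071 0.225] [-0.006, -0.054, -0.182, -0.05, 0.0, 0.0]
42 [0.577 0.071 0.229] [-0.006, -0.064, -0.201, -0.056, -0.001, 0.0]
```

View pics/s3.png

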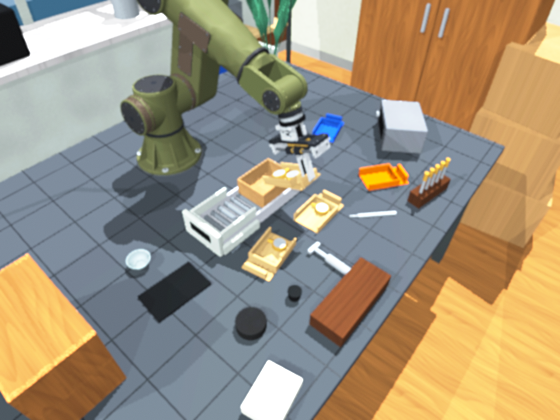

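The scene shows the tilted tray with its lip over the carton at (285,178) and the cases still in it. I'll tip further, slowly.

{"op": "play_rows", "data": {
  "motion": [
    [[-0.007, 0, -0.019, -0.006, 0, 0, -1], [-0.007, -0.004, -0.04, -0.011, 0, 0, -1], [-0.007, -0.009, -0.061, -0.017, 0, 0, -1], [-0.006, -0.015, -0.082, -0.022, 0, 0, -1], [-0.006, -0.021, -0.102, -0.028, 0, 0, -1], [-0.006, -0.025, -0.113, -0.031, 0, 0, -1], [-0.006, -0.028, -0.123, -0.034, 0, 0, -1], [-0.006, -0.032, -0.133, -0.036, 0, 0, -1], [-0.006, -0.036, -0.143, -0.039, 0, 0, -1], [-0.006, -0.036, -0.143, -0.039, 0, 0, -1]]
  ]
}}

```text
time_s: 7.45
ee_pos: [0.5895, 0.0701, 0.2178]
eef_rot: [2.514, -0.002, 1.571]
force: [-0.8, -0.5, -2.3]
grip_width: 0.0097
grip_force: 50.0
```

```bash
python3 - <<'E'
from plan import *
print(get_obs()['force'])
f,P=shot('wrist','w4.png'); p,r=cur()
l=np.einsum('ij,vuj->vui',r.as_matrix().T,P-p)
m=(l[...,1]<-.04)&(l[...,1]>-.16)&(abs(l[...,0])<.042)&(abs(l[...,2]-.006)<.006)
print('case px in tray',m.sum(), np.round(l[m].mean(0),3) if m.any() else '')
pour([.478,.071,.11],90,[40,44])
E
```

```text
[-0.75919219 -0.48368823 -2.3270435 ]
case px in tray 0 
40 [0.581 0.071 0.225] [0.004, -0.01, -0.044, -0.011, 0.0, 0.0]
44 [0.573 0.071 0.232] [0.004, -0.021, -0.086, -0.022, 0.0, 0.0]
```

View pics/w4.png

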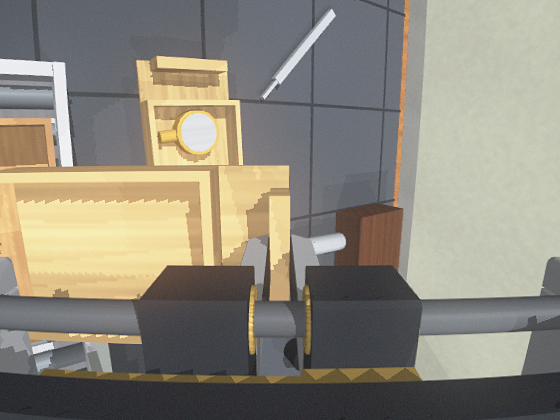

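The wrist view shows the visible part of the basin empty. I'll tip to 44° to make sure, then rise level and look into the box.

{"op": "play_rows", "data": {
  "motion": [
    [[0.004, -0.01, -0.044, -0.011, 0, 0, -1], [0.004, -0.021, -0.086, -0.022, 0, 0, -1], [0.004, -0.021, -0.086, -0.022, 0, 0, -1], [0.004, -0.021, -0.086, -0.022, 0, 0, -1], [0.004, 0.06, -0.17, -0.01, 0, 0, -1], [0.004, 0.14, -0.25, 0.005, 0, 0, -1], [0.004, 0.22, -0.32, 0.025, 0, 0, -1], [0.004, 0.3, -0.4, 0.045, 0, 0, -1]]
  ]
}}

```text
time_s: 8.3
ee_pos: [0.5919, 0.071, 0.3433]
eef_rot: [2.797, -0.003, 1.572]
force: [-0.2, 0.2, -2.3]
grip_width: 0.0096
grip_force: 50.0
```

```bash
python3 - <<'E'
from plan import *
p,r=cur(); print(p,r.as_euler('xyz',degrees=True))
f,P=shot('top','t5.png')
s,Q=shot('scene')
cv2.imwrite('pics/s5.png',cv2.resize(s[140:270,170:340],None,fx=4,fy=4,interpolation=cv2.INTER_CUBIC)[...,::-1])
E
```

```text
[0.59185339 0.07096547 0.34333773] [160.27791909  -0.18028473  90.08071596]
```

View pics/s5.png

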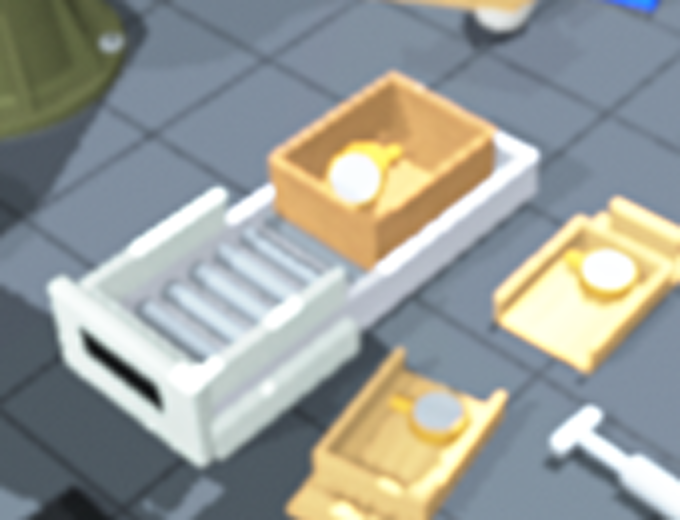

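The crop shows the brass cases in the box at (360,175), overlapping. Next I'll refine the plate pose and carry this tray to it.

```bash
python3 - <<'E'
from plan import *
f,P=shot('top')
g=f.max(-1)
m=((g<25)).astype(np.uint8); m[:195]=0;m[262:]=0;m[:,:380]=0;m[:,460:]=0
m=cv2.morphologyEx(m,cv2.MORPH_OPEN,np.ones((3,3)))
n,l,st,c=cv2.connectedComponentsWithStats(m); k=1+st[1:,4].argmax(); print(st[k],c[k])
q=P[(l==k)&np.isfinite(P[...,2])]
print(cv2.minAreaRect(q[:,:2].astype(np.float32)),np.median(q,0))
# hit by geometry: contour px -> z=.008 plane via local P fit
A=np.c_[q[:,:2]]
print('mean',q.mean(0))
go(([.60,-.10,.25],125,0),([.514,-.306,.16],175.3,0),([.514,-.306,.036],175.3,0))
E
```

```text
Traceback (most recent call last):
ValueError: attempt to get argmax of an empty sequence
```

```bash
python3 - <<'E'
from plan import *
d=np.load('top0.npz'); f=d['f'];P=d['P']
g=f.max(-1)
print(g[215:240:8,380:465:6].tolist())
m=((g<30)).astype(np.uint8); m[:195]=0;m[262:]=0;m[:,:380]=0;m[:,460:]=0
n,l,st,c=cv2.connectedComponentsWithStats(m); k=1+st[1:,4].argmax(); print(st[k],c[k])
q=P[(l==k)&np.isfinite(P[...,2])]
print(cv2.minAreaRect(q[:,:2].astype(np.float32)),np.median(q,0),q.mean(0))
go(([.60,-.10,.25],125,0),([.514,-.306,.16],175.3,0),([.514,-.306,.036],175.3,0))
E
```

```text
[[122, 125, 35, 30, 36, 34, 36, 32, 31, 31, 29, 33, 31, 109, 109], [122, 115, 31, 40, 36, 39, 39, 36, 31, 31, 31, 34, 55, 99, 99], [90, 84, 39, 31, 35, 36, 33, 35, 33, 32, 32, 28, 77, 89, 85], [119, 106, 37, 41, 36, 40, 40, 36, 33, 26, 31, 25, 88, 104, 98]]
[428 211  25  40 337] [442.47477745 231.47774481]
((0.5036588311195374, -0.43354910612106323), (0.06418684870004654, 0.10215351730585098), 84.60580444335938) [ 0.49952609 -0.44242449  0.00718202] [ 0.50114318 -0.44055084  0.00716484]
[-0.684, -0.103, 0.357, 0.054, 0.017, -0.096] mm 195 deg 40.2
[-0.478, -0.754, 0.36, 0.0, 0.0, -0.14] mm 241 deg 50.3
[0.0, 0.0, 0.496, 0.0, 0.0, 0.0] mm 124 deg 0.0
```

{"op": "play_rows", "data": {
  "motion": [
    [[-0.05, -0.008, 0.025, 0.004, 0.001, -0.007, -1], [-0.137, -0.02, 0.07, 0.011, 0.003, -0.019, -1], [-0.23, -0.034, 0.12, 0.018, 0.006, -0.032, -1], [-0.32, -0.05, 0.17, 0.026, 0.008, -0.045, -1], [-0.42, -0.063, 0.22, 0.033, 0.01, -0.059, -1], [-0.51, -0.077, 0.27, 0.04, 0.013, -0.072, -1], [-0.6, -0.09, 0.315, 0.047, 0.015, -0.084, -1], [-0.66, -0.1, 0.345, 0.052, 0.016, -0.092, -1], [-0.684, -0.103, 0.357, 0.054, 0.017, -0.096, -1]]
  ]
}}

```text
time_s: 9.35
ee_pos: [0.5977, -0.1012, 0.2455]
eef_rot: [-3.14, -0.005, 2.182]
force: [-0.8, -0.2, -1.6]
grip_width: 0.0095
grip_force: 50.0
```

```bash
python3 - <<'E'
from plan import *
d=np.load('top0.npz'); f=d['f'];P=d['P']
m=((f.max(-1)<65)).astype(np.uint8); m[:195]=0;m[262:]=0;m[:,:380]=0;m[:,460:]=0
n,l,st,c=cv2.connectedComponentsWithStats(m); k=1+st[1:,4].argmax(); print(st[k],c[k])
q=P[(l==k)&np.isfinite(P[...,2])]
print(cv2.minAreaRect(q[:,:2].astype(np.float32)),q.mean(0))
go(([.514,-.306,.16],175.3,0))
p,r=cur(); f,P=shot('top','t6.png')
E
```

```text
[ 388  207   67   55 2439] [420.45920459 228.86838868]
((0.49710503220558167, -0.38191789388656616), (0.1838664710521698, 0.14147748053073883), 81.8466796875) [ 0.50730055 -0.37991834  0.00690014]
[-0.48, -0.744, 0.341, 0.0, -0.001, -0.14] mm 237 deg 50.3
```

View pics/t6.png

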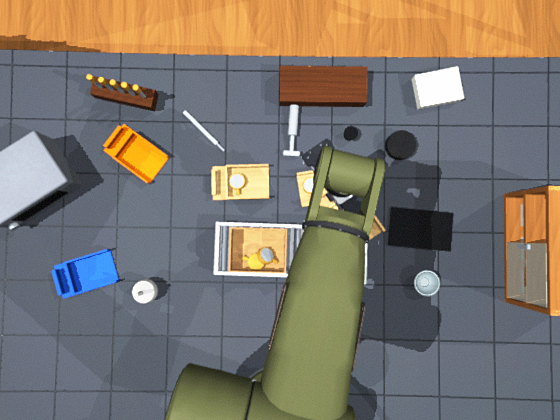

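The top view shows the box still at the loading end with two cases, at (253,258) and (266,255), and the plate is free. Continuing to the plate.

{"op": "play_rows", "data": {
  "motion": [
    [[-0.03, -0.05, 0.02, 0, 0, -0.01, -1], [-0.08, -0.13, 0.06, 0, 0, -0.025, -1], [-0.14, -0.22, 0.1, 0, 0, -0.042, -1], [-0.2, -0.32, 0.15, 0, 0, -0.06, -1], [-0.27, -0.42, 0.19, 0, 0, -0.079, -1], [-0.34, -0.52, 0.24, 0, 0, -0.098, -1], [-0.4, -0.62, 0.28, 0, 0, -0.116, -1], [-0.45, -0.7, 0.32, 0, 0, -0.131, -1], [-0.48, -0.744, 0.341, 0, -0.001, -0.14, -1], [-0.48, -0.744, 0.341, 0, -0.001, -0.14, -1]]
  ]
}}

```text
time_s: 10.4
ee_pos: [0.5132, -0.3053, 0.1611]
eef_rot: [3.141, 0.003, 3.059]
force: [0.3, 1.0, -2.9]
grip_width: 0.0097
grip_force: 50.0
```

```bash
python3 - <<'E'
from plan import *
p,r=cur(); f,P=shot('wrist'); np.savez('w7.npz',f=f,P=P)
m=(P[...,2]>.004)&(P[...,2]<.012)&(f.max(-1)<80)&(abs(P[...,0]-.508)<.1)&(abs(P[...,1]+.38)<.13)
q=P[m]; print(m.sum(),cv2.minAreaRect(q[:,:2].astype(np.float32)))
x=q[:,:2]; 
# far edge lines: rotate by 85.3 frame
for a in (84.3,85.3,86.3):
    u=np.radians(a); e=np.array([np.cos(u),np.sin(u)]); nn=np.array([-e[1],e[0]])
    s=(x-[.508,-.38])@e; t=(x-[.508,-.38])@nn; print(a,np.percentile(s,[.3,99.7]).round(4),np.percentile(t,[.3,99.7]).round(4))
go(([.514,-.306,.036],175.3,0))
cv2.imwrite('pics/w7.png',f[...,::-1])
E
```

```text
3211 ((0.46355676651000977, -0.37588244676589966), (0.1721283346414566, 0.029082952067255974), 81.94743347167969)
84.3 [-0.085   0.0849] [0.0336 0.0556]
85.3 [-0.0843  0.0855] [0.035  0.0544]
86.3 [-0.0835  0.0862] [0.0342 0.0556]
[0.001, -0.006, 0.504, 0.0, 0.001, 0.0] mm 126 deg 0.3
```

View pics/w7.png

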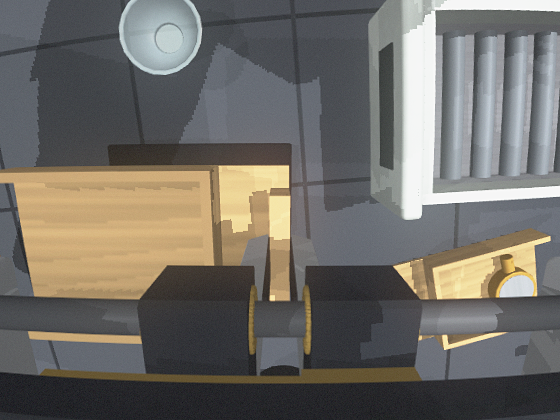

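The wrist view shows the tray empty above the black plate and nearly square to it (plate edge at row 145, tray edge at row 165). Lowering it.

{"op": "play_rows", "data": {
  "motion": [
    [[0, -0.002, 0.08, 0, 0, 0, -1], [0, -0.003, 0.18, 0, 0, 0, -1], [0.001, -0.004, 0.28, 0, 0.001, 0, -1], [0.001, -0.004, 0.38, 0, 0.001, 0, -1], [0.001, -0.004, 0.45, 0, 0.001, 0, -1], [0.001, -0.004, 0.49, 0, 0.001, 0, -1], [0.001, -0.004, 0.505, 0, 0.001, 0, -1], [0.001, -0.004, 0.508, 0, 0.001, 0, -1]]
  ]
}}

```text
time_s: 11.25
ee_pos: [0.515, -0.3055, 0.0361]
eef_rot: [-3.141, -0.001, 3.06]
force: [0.5, -0.1, -1.8]
grip_width: 0.0094
grip_force: 50.0
```

{"op": "play_rows", "data": {
  "motion": [
    [[0, 0, 0, 0, 0, 0, -0.4], [0, 0, 0, 0, 0, 0, -0.4], [0, 0, 0, 0, 0, 0, -0.4], [0, 0, 0, 0, 0, 0, -0.4], [0, 0, -0.04, 0, 0, 0, -0.4], [0, 0, -0.12, 0, 0, 0, -0.4], [0, 0, -0.25, 0, 0, 0, -0.36], [0, 0, -0.4, 0, 0, 0, -0.36], [0, 0, -0.5, 0, 0, 0, -0.36]]
  ]
}}

```text
time_s: 12.15
ee_pos: [0.5152, -0.3061, 0.1644]
eef_rot: [-3.14, 0.001, 3.06]
force: [-1.0, -0.3, 0.3]
grip_width: 0.03
grip_force: 0.0
```

```bash
python3 - <<'E'
from plan import *
go(([.60,-.10,.17],178,0),([.6275,.1983,.09],181.15,0))
f,P=shot('wrist'); 
E
```

```text
[-0.271, 0.849, -0.024, 0.0, 0.0, -0.007] mm 223 deg 2.7
[-0.068, 1.196, 0.32, 0.0, 0.0, -0.009] mm 310 deg 3.2
```

{"op": "play_rows", "data": {
  "motion": [
    [[-0.05, 0.16, -0.01, 0, 0, -0.001, -0.36], [-0.1, 0.34, -0.02, 0, 0, -0.003, -0.36], [-0.16, 0.52, -0.024, 0, 0, -0.005, -0.36], [-0.22, 0.7, -0.024, 0, 0, -0.006, -0.36], [-0.271, 0.849, -0.024, 0, 0, -0.007, -0.36]]
  ]
}}

```text
time_s: 12.7
ee_pos: [0.6002, -0.0975, 0.1674]
eef_rot: [-3.141, -0.001, 3.105]
force: [0.2, -0.9, -0.4]
grip_width: 0.0301
grip_force: 0.0
```

{"op": "play_rows", "data": {
  "motion": [
    [[-0.01, 0.19, 0, 0, 0, -0.002, -0.36], [-0.02, 0.38, 0, 0, 0, -0.004, -0.36], [-0.04, 0.57, 0, 0, 0, -0.006, -0.36], [-0.05, 0.76, 0, 0, 0, -0.009, -0.36], [-0.06, 0.95, 0, 0, 0, -0.009, -0.36], [-0.068, 0.99, 0.1, 0, 0, -0.009, -0.36], [-0.068, 0.99, 0.1, 0, 0, -0.009, -0.36]]
  ]
}}

```text
time_s: 13.4
ee_pos: [0.6244, 0.1485, 0.1389]
eef_rot: [-3.141, -0.006, -3.12]
force: [-1.2, -1.2, -1.1]
grip_width: 0.03
grip_force: 0.0
```

```bash
python3 - <<'E'
from plan import *
f,P=boxpose('t8.png')
s=cv2.cvtColor(f,cv2.COLOR_RGB2HSV)[...,1]
m=np.zeros(s.shape,bool); m[195:262,380:460]=1; m&=(P[...,2]>.03)&(s>40)
print('stack',cv2.minAreaRect(P[m][:,:2].astype(np.float32)),m.sum(),P[m][:,2].mean())
go(([.6275,.1983,.09],181.15,0))
E
```

```text
Traceback (most recent call last):
  File "plan.py", line 27, in boxpose
    rr=cv2.minAreaRect(q[:,:2]) if len(q)>5 else None
       ~~~~~~~~~~~~~~~^^^^^^^^^
cv2.error: OpenCV(4.12.0) /io/opencv/modules/imgproc/src/convhull.cpp:143: error: (-215:Assertion failed) total >= 0 && (depth == CV_32F || depth == CV_32S) in function 'convexHull'
```

```bash
sed -i 's/minAreaRect(q\[:,:2\])/minAreaRect(np.ascontiguousarray(q[:,:2]))/' plan.py; python3 - <<'E'
from plan import *
f,P=boxpose()
s=cv2.cvtColor(f,cv2.COLOR_RGB2HSV)[...,1]
m=np.zeros(s.shape,bool); m[195:262,380:460]=1; m&=(P[...,2]>.03)&(s>40)
print('stack',cv2.minAreaRect(P[m][:,:2].astype(np.float32)),m.sum(),P[m][:,2].mean())
go(([.6275,.1983,.09],181.15,0))
E
```

```text
box ((0.4431966245174408, 0.033796511590480804), (0.11788362264633179, 0.07651743292808533), 1.186927080154419) 130
stack ((0.5087754130363464, -0.37839624285697937), (0.1607261747121811, 0.09349842369556427), 85.55589294433594) 334 0.034695780779457445
[-0.012, 0.208, 0.207, 0.0, 0.0, 0.0] mm 73 deg 0.1
```

{"op": "play_rows", "data": {
  "motion": [
    [[-0.006, 0.12, 0.06, 0, 0, 0, -0.36], [-0.012, 0.205, 0.15, 0, 0, 0, -0.36], [-0.012, 0.205, 0.2, 0, 0, 0, -0.36], [-0.012, 0.205, 0.2, 0, 0, 0, -0.36]]
  ]
}}

```text
time_s: 13.9
ee_pos: [0.6274, 0.1967, 0.0906]
eef_rot: [-3.141, -0.004, -3.123]
force: [0.6, 0.6, 0.9]
grip_width: 0.0303
grip_force: 0.0
```

```bash
cat >> plan.py <<'E'
def chk():
    f,P=shot('wrist'); p,r=cur()
    l=np.einsum('ij,vuj->vui',r.as_matrix().T,P-p)*1e3
    for a,b in ((5,15),(20,28)):
        m=(l[...,0]>a)&(l[...,0]<b)&(P[...,2]>.022)&(P[...,2]<.034)&(abs(l[...,1])<60)
        y=np.sort(l[m][:,1]); print('wall/handle y:',np.histogram(y,bins=np.arange(-50,21,2))[0].tolist(),'from -50 step 2')
        h=y[y>-18]; print('handle',np.percentile(h,[1,99]) if len(h) else None)
    m=(abs(l[...,1]-0)<12)&(P[...,2]>.022)&(P[...,2]<.034)&(l[...,0]>0); print('x edge',np.percentile(l[m][:,0],99) if m.any() else None)
    return f,P
E
python3 - <<'E'
from plan import *
chk()
go(([.6275,.1983,.026],181.15,0))
E
```

```text
wall/handle y: [1, 0, 0, 0, 0, 0, 0, 28, 43, 49, 0, 0, 0, 0, 0, 0, 0, 0, 0, 0, 0, 0, 0, 5, 43, 42, 43, 43, 28, 0, 0, 0, 0, 0, 0] from -50 step 2
handle [-2.26897148  7.24073697]
wall/handle y: [0, 0, 0, 0, 0, 0, 0, 25, 35, 38, 0, 0, 0, 0, 0, 0, 0, 0, 0, 0, 0, 0, 0, 12, 35, 34, 35, 35, 23, 0, 0, 0, 0, 0, 0] from -50 step 2
handle [-2.26734876  7.11311827]
x edge 137.64548619631637
[0.001, 0.007, 0.264, 0.0, 0.0, 0.0] mm 66 deg 0.2
```

{"op": "play_rows", "data": {
  "motion": [
    [[0, 0.01, 0.08, 0, 0, 0, -0.36], [0, 0.01, 0.16, 0, 0, 0, -0.36], [0, 0.01, 0.22, 0, 0, 0, -0.36], [0, 0.01, 0.258, 0, 0, 0, -0.36], [0, 0.01, 0.258, 0, 0, 0, -0.36], [0, 0.01, 0.258, 0, 0, 0, -1], [0, 0.01, 0.258, 0, 0, 0, -1], [0, 0.01, 0.258, 0, 0, 0, -1], [0, 0.01, 0.258, 0, 0, 0, -1], [0, 0.01, 0.258, 0, 0, 0, -1]]
  ],
  "grip_force": 50
}}

```text
time_s: 14.95
ee_pos: [0.628, 0.2007, 0.0278]
eef_rot: [-3.141, -0.0, -3.122]
force: [0.0, -1.2, 6.1]
grip_width: 0.0093
grip_force: 50.0
```

{"op": "play_rows", "data": {
  "motion": [
    [[0, 0, -0.015, 0.002, 0, 0, -1], [0, 0, -0.045, 0.005, 0, 0, -1], [0, 0, -0.09, 0.009, 0, 0, -1], [0, 0, -0.16, 0.011, 0, 0, -1], [0, 0, -0.24, 0.012, 0, 0, -1], [0, 0, -0.33, 0.012, 0, 0, -1], [0, 0, -0.42, 0.012, 0, 0, -1], [0, 0, -0.51, 0.012, 0, 0, -1], [0, 0, -0.56, 0.012, 0, 0, -1], [0, 0, -0.58, 0.012, 0, 0, -1]]
  ]
}}

```text
time_s: 15.95
ee_pos: [0.628, 0.201, 0.1736]
eef_rot: [-3.066, 0.0, -3.122]
force: [0.5, -0.5, -3.1]
grip_width: 0.0097
grip_force: 50.0
```

```bash
python3 - <<'E'
from plan import *
go(([.64,.13,.18],135,-4),([.631,.075,.18],90,-4))
E
```

```text
[-0.042, -0.286, -0.004, -0.001, 0.009, 0.128] mm 72 deg 46.1
[-0.13, -0.181, 0.013, 0.0, 0.009, 0.125] mm 56 deg 45.0
```

{"op": "play_rows", "data": {
  "motion": [
    [[-0.001, -0.009, 0, 0, 0, 0.004, -1], [-0.005, -0.031, 0, 0, 0.001, 0.014, -1], [-0.009, -0.063, 0, 0, 0.002, 0.028, -1], [-0.015, -0.1, -0.001, 0, 0.003, 0.045, -1], [-0.021, -0.143, -0.002, 0, 0.004, 0.064, -1], [-0.027, -0.186, -0.003, 0, 0.006, 0.083, -1], [-0.033, -0.223, -0.003, -0.001, 0.007, 0.1, -1], [-0.037, -0.255, -0.004, -0.001, 0.008, 0.114, -1], [-0.041, -0.277, -0.004, -0.001, 0.009, 0.124, -1], [-0.042, -0.286, -0.004, -0.001, 0.009, 0.128, -1]]
  ]
}}

```text
time_s: 16.95
ee_pos: [0.6395, 0.1289, 0.177]
eef_rot: [-3.07, -0.0, 2.351]
force: [0.3, -0.4, -1.8]
grip_width: 0.0092
grip_force: 50.0
```

{"op": "play_rows", "data": {
  "motion": [
    [[-0.004, -0.005, 0, 0, 0, 0.004, -1], [-0.014, -0.02, 0.001, 0, 0.001, 0.014, -1], [-0.029, -0.04, 0.003, 0, 0.002, 0.028, -1], [-0.046, -0.063, 0.005, 0, 0.003, 0.044, -1], [-0.065, -0.09, 0.007, 0, 0.004, 0.063, -1], [-0.085, -0.118, 0.009, 0, 0.006, 0.081, -1], [-0.101, -0.141, 0.01, 0, 0.007, 0.098, -1], [-0.116, -0.161, 0.012, 0, 0.008, 0.111, -1], [-0.126, -0.176, 0.013, 0, 0.009, 0.121, -1], [-0.13, -0.181, 0.013, 0, 0.009, 0.125, -1]]
  ]
}}

```text
time_s: 17.95
ee_pos: [0.6303, 0.0744, 0.1779]
eef_rot: [-3.071, -0.001, 1.565]
force: [-0.2, 0.5, -1.8]
grip_width: 0.0097
grip_force: 50.0
```

```bash
python3 - <<'E'
from plan import *
f,P=boxpose()
p,r=cur();print(p)
pour([.478,.075,.11],90,[0,4,8,12,16,20,24,28])
E
```

```text
box None 0
[0.63032585 0.074429   0.17796823]
0 [0.631 0.075 0.132] [0.002, 0.016, 0.183, -0.011, 0.0, -0.001]
4 [0.629 0.075 0.143] [0.002, 0.005, 0.141, -0.022, 0.0, -0.001]
8 [0.626 0.075 0.153] [0.002, -0.009, 0.1, -0.033, 0.0, -0.001]
12 [0.623 0.075 0.163] [0.002, -0.025, 0.06, -0.044, 0.0, -0.001]
16 [0.619 0.075 0.173] [0.002, -0.044, 0.022, -0.056, 0.0, -0.001]
20 [0.614 0.075 0.183] [0.002, -0.066, -0.016, -0.067, 0.0, -0.001]
24 [0.609 0.075 0.192] [0.002, -0.09, -0.051, -0.078, 0.0, -0.001]
28 [0.603 0.075 0.201] [0.002, -0.117, -0.085, -0.089, 0.0, -0.001]
```

{"op": "play_rows", "data": {
  "motion": [
    [[0.005, 0.003, 0.03, -0.001, 0, 0, -1], [0.015, 0.008, 0.09, -0.005, 0, 0, -1], [0.03, 0.013, 0.15, -0.009, 0, 0, -1], [0.04, 0.016, 0.183, -0.011, 0, -0.001, -1], [0.042, 0.005, 0.141, -0.022, 0, -0.001, -1], [0.042, -0.009, 0.1, -0.033, 0, -0.001, -1], [0.042, -0.025, 0.06, -0.044, 0, -0.001, -1], [0.042, -0.044, 0.022, -0.056, 0, -0.001, -1], [0.042, -0.066, -0.016, -0.067, 0, -0.001, -1], [0.042, -0.078, -0.034, -0.072, 0, -0.001, -1]]
  ]
}}

```text
time_s: 19.0
ee_pos: [0.6109, 0.0858, 0.1883]
eef_rot: [2.756, 0.0, 1.576]
force: [0.1, 0.5, -2.6]
grip_width: 0.0095
grip_force: 50.0
```

{"op": "play_rows", "data": {
  "motion": [
    [[0, 0, -0.019, -0.006, 0, 0, -1], [0, -0.004, -0.04, -0.011, 0, 0, -1], [0, -0.009, -0.061, -0.017, 0, 0, -1], [0, -0.015, -0.082, -0.022, 0, 0, -1], [0, -0.021, -0.102, -0.028, 0, 0, -1], [0, -0.025, -0.113, -0.031, 0, 0, -1], [0, -0.028, -0.123, -0.034, 0, 0, -1], [0, -0.036, -0.143, -0.039, 0, 0, -1], [0, -0.044, -0.163, -0.045, 0, 0, -1], [0, -0.054, -0.182, -0.05, 0, 0, -1]]
  ]
}}

```text
time_s: 20.0
ee_pos: [0.582, 0.0853, 0.2252]
eef_rot: [2.444, -0.0, 1.574]
force: [-0.3, 0.2, -1.7]
grip_width: 0.0095
grip_force: 50.0
```

{"op": "play_rows", "data": {
  "motion": [
    [[0.0, -0.01, -0.044, -0.011, 0, 0, -1], [0.0, -0.01, -0.044, -0.011, 0, 0, -1], [0.0, -0.01, -0.044, -0.011, 0, 0, -1], [0.0, -0.01, -0.044, -0.011, 0, 0, -1], [0.0, 0.06, -0.13, 0, 0, 0, -1], [0.0, 0.14, -0.21, 0.015, 0, 0, -1], [0.0, 0.22, -0.29, 0.035, 0, 0, -1], [0.0, 0.3, -0.37, 0.055, 0, 0, -1], [0.0, 0.3, -0.37, 0.065, 0, 0, -1]]
  ]
}}

```text
time_s: 20.9
ee_pos: [0.5818, 0.0853, 0.3489]
eef_rot: [2.852, -0.002, 1.574]
force: [0.5, 0.1, -2.3]
grip_width: 0.0096
grip_force: 50.0
```

```bash
python3 - <<'E'
from plan import *
f,P=shot('wrist')
s,Q=shot('scene')
cv2.imwrite('pics/s9.png',np.hstack([cv2.resize(s[140:270,170:340],(520,400),interpolation=cv2.INTER_CUBIC),cv2.resize(f,(280,400))])[...,::-1])
p,r=cur();print(p,r.as_euler('xyz',degrees=True))
go(([.60,-.10,.25],125,0))
E
```

```text
[0.58164822 0.08509575 0.34459511] [ 1.63530496e+02 -4.67811495e-02  9.01514725e+01]
[-0.741, -0.039, 0.383, 0.044, 0.014, -0.096] mm 209 deg 38.4
```

View pics/s9.png

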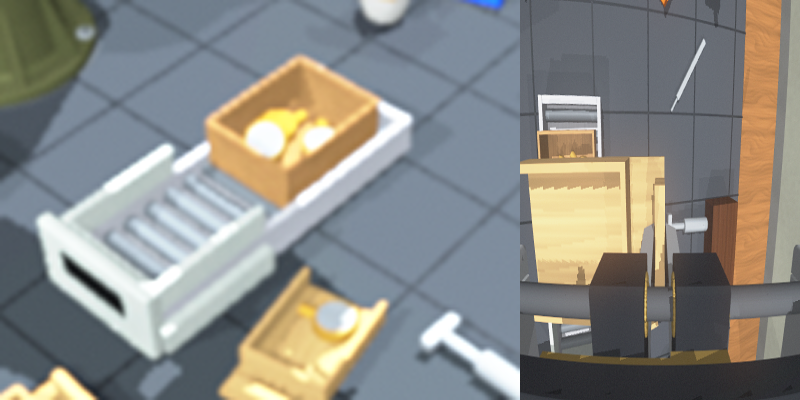

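The view shows more brass in the box (left panel, 265–320,135) and T2's tray empty (right panel). Stacking T2.

{"op": "play_rows", "data": {
  "motion": [
    [[-0.055, -0.003, 0.028, 0.003, 0.001, -0.007, -1], [-0.15, -0.008, 0.08, 0.009, 0.003, -0.019, -1], [-0.25, -0.013, 0.13, 0.015, 0.005, -0.032, -1], [-0.35, -0.018, 0.18, 0.021, 0.007, -0.045, -1], [-0.45, -0.024, 0.235, 0.027, 0.009, -0.059, -1], [-0.55, -0.029, 0.285, 0.033, 0.011, -0.072, -1], [-0.65, -0.034, 0.335, 0.039, 0.013, -0.084, -1], [-0.71, -0.038, 0.37, 0.042, 0.014, -0.092, -1], [-0.741, -0.039, 0.383, 0.044, 0.014, -0.096, -1], [-0.741, -0.039, 0.383, 0.044, 0.014, -0.096, -1]]
  ]
}}

```text
time_s: 22.0
ee_pos: [0.5984, -0.1007, 0.2478]
eef_rot: [3.139, -0.001, 2.18]
force: [-0.2, 0.3, -2.1]
grip_width: 0.0094
grip_force: 50.0
```

{"op": "play_rows", "data": {
  "motion": [
    [[-0.03, -0.05, 0.02, 0, 0, -0.01, -1], [-0.08, -0.13, 0.06, 0, 0, -0.025, -1], [-0.14, -0.22, 0.1, 0, 0, -0.042, -1], [-0.2, -0.32, 0.15, 0, 0, -0.06, -1], [-0.27, -0.42, 0.19, 0, 0, -0.079, -1], [-0.34, -0.52, 0.24, 0, 0, -0.098, -1], [-0.4, -0.62, 0.28, 0, 0, -0.116, -1], [-0.45, -0.7, 0.32, 0, 0, -0.131, -1], [-0.48, -0.744, 0.341, 0, 0, -0.14, -1], [-0.48, -0.744, 0.341, 0, 0, -0.14, -1]]
  ]
}}

```text
time_s: 23.0
ee_pos: [0.5143, -0.3053, 0.163]
eef_rot: [3.139, 0.002, 3.059]
force: [0.5, 0.3, -1.3]
grip_width: 0.0092
grip_force: 50.0
```

```bash
python3 - <<'E'
from plan import *
f,P=shot('wrist'); p,r=cur()
l=np.einsum('ij,vuj->vui',r.as_matrix().T,P-p)*1e3
for nm,zz in (('held',p[2]+.001),('below',.036)):
    m=(abs(P[...,2]-zz)<.005)&(abs(l[...,0]-39)<18)&(l[...,1]>-165)&(l[...,1]<0)&(cv2.cvtColor(f,cv2.COLOR_RGB2HSV)[...,1]>40)
    y=l[m]; 
    for a in (-60,-40): 
        k=abs(y[:,1]-a)<8; print(nm,a,k.sum(),np.percentile(y[k,0],[1,50,99]).round(1) if k.any() else '')
go(([.514,-.306,.066],175.3,0))
E
```

```text
held -60 364 [42.4 45.3 47.6]
held -40 853 [21.5 39.3 47.5]
below -60 121 [42.1 44.6 46.9]
below -40 142 [38.7 43.8 46.9]
[0.004, -0.007, 0.391, 0.0, 0.0, 0.0] mm 98 deg 0.2
```

{"op": "play_rows", "data": {
  "motion": [
    [[0.002, -0.003, 0.06, 0, 0, 0, -1], [0.003, -0.003, 0.14, 0, 0, 0, -1], [0.003, -0.003, 0.22, 0, 0, 0, -1], [0.003, -0.003, 0.3, 0, 0, 0, -1], [0.003, -0.003, 0.35, 0, 0, 0, -1], [0.003, -0.003, 0.38, 0, 0, 0, -1], [0.003, -0.003, 0.392, 0, 0, 0, -1], [0.003, -0.003, 0.396, 0, 0, 0, -1]]
  ]
}}

```text
time_s: 23.85
ee_pos: [0.5149, -0.3053, 0.0652]
eef_rot: [3.14, 0.003, 3.06]
force: [0.3, -0.4, -0.8]
grip_width: 0.0094
grip_force: 50.0
```

{"op": "play_rows", "data": {
  "motion": [
    [[0, 0, 0, 0, 0, 0, -0.4], [0, 0, 0, 0, 0, 0, -0.4], [0, 0, 0, 0, 0, 0, -0.4], [0, 0, 0, 0, 0, 0, -0.4], [0, 0, -0.04, 0, 0, 0, -0.4], [0, 0, -0.12, 0, 0, 0, -0.4], [0, 0, -0.25, 0, 0, 0, -0.36], [0, 0, -0.4, 0, 0, 0, -0.36], [0, 0, -0.4, 0, 0, 0, -0.36]]
  ]
}}

```text
time_s: 24.75
ee_pos: [0.5159, -0.3066, 0.171]
eef_rot: [-3.139, 0.01, 3.06]
force: [0.1, 0.1, -0.0]
grip_width: 0.03
grip_force: 0.0
```

```bash
python3 - <<'E'
from plan import *
f,P=shot('top','t10.png')
s=cv2.cvtColor(f,cv2.COLOR_RGB2HSV)[...,1]
m=np.zeros(s.shape,bool); m[155:215,285:368]=1; m&=(P[...,2]>.022)&(P[...,2]<.05)&(s>40)
print('T3',cv2.minAreaRect(P[m][:,:2].astype(np.float32)),m.sum())
go(([.60,-.24,.18],95,0),([.6381,-.1909,.10],10.45,0))
E
```

```text
T3 ((0.6247225999832153, -0.11817572265863419), (0.09628681093454361, 0.15826015174388885), 10.236775398254395) 326
[-0.317, 0.291, -0.046, 0.001, 0.001, 0.223] mm 108 deg 80.4
[0.182, 0.169, 0.32, 0.0, 0.0, 0.235] mm 101 deg 84.6
```

View pics/t10.png

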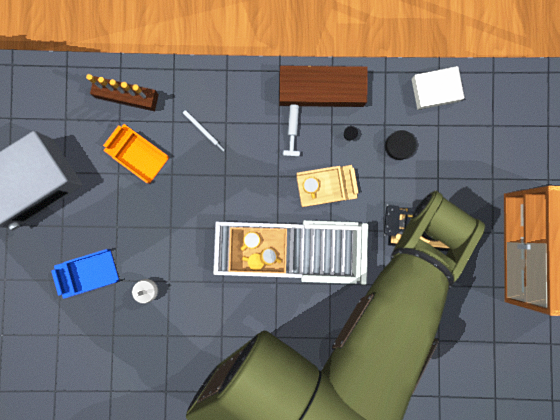

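The top view shows three cases in the box, at (252,240), (255,261) and (269,256), the box unmoved, and T3 unchanged with its case at (311,185). Next is T3.

{"op": "play_rows", "data": {
  "motion": [
    [[-0.032, 0.029, -0.02, 0, 0, 0.022, -0.36], [-0.063, 0.058, -0.03, 0, 0, 0.045, -0.36], [-0.095, 0.087, -0.04, 0, 0, 0.067, -0.36], [-0.127, 0.116, -0.046, 0, 0, 0.089, -0.36], [-0.158, 0.145, -0.046, 0, 0, 0.112, -0.36], [-0.19, 0.175, -0.046, 0, 0, 0.134, -0.36], [-0.222, 0.204, -0.046, 0, 0, 0.156, -0.36], [-0.254, 0.233, -0.046, 0.001, 0, 0.178, -0.36], [-0.285, 0.262, -0.046, 0.001, 0.001, 0.2, -0.36], [-0.317, 0.291, -0.046, 0.001, 0.001, 0.223, -0.36]]
  ]
}}

```text
time_s: 25.8
ee_pos: [0.5992, -0.239, 0.1757]
eef_rot: [-3.134, -0.003, 1.653]
force: [-0.7, -0.3, 0.4]
grip_width: 0.0303
grip_force: 0.0
```

{"op": "play_rows", "data": {
  "motion": [
    [[0.018, 0.017, 0.02, 0, 0, 0.023, -0.36], [0.036, 0.034, 0.05, 0, 0, 0.046, -0.36], [0.055, 0.05, 0.08, 0, 0, 0.07, -0.36], [0.073, 0.068, 0.11, 0, 0, 0.093, -0.36], [0.09, 0.085, 0.14, 0, 0, 0.116, -0.36], [0.11, 0.1, 0.18, 0, 0, 0.14, -0.36], [0.127, 0.118, 0.22, 0, 0, 0.164, -0.36], [0.145, 0.135, 0.26, 0, 0, 0.187, -0.36], [0.164, 0.152, 0.3, 0, 0, 0.21, -0.36], [0.182, 0.169, 0.32, 0, 0, 0.235, -0.36]]
  ]
}}

```text
time_s: 26.8
ee_pos: [0.6361, -0.1898, 0.0945]
eef_rot: [-3.138, 0.008, 0.184]
force: [0.8, -0.4, -0.4]
grip_width: 0.03
grip_force: 0.0
```

```bash
python3 - <<'E'
from plan import *
chk(); print(get_obs()['qpos'])
go(([.6381,-.1909,.0265],10.35,0))
E
```

```text
wall/handle y: [0, 0, 0, 0, 0, 0, 1, 41, 42, 28, 0, 0, 0, 0, 0, 0, 0, 0, 0, 0, 0, 0, 0, 24, 34, 41, 42, 44, 14, 0, 0, 0, 0, 0, 0] from -50 step 2
handle [-2.74089485  6.31868825]
wall/handle y: [0, 0, 0, 0, 0, 0, 12, 34, 35, 24, 0, 0, 0, 0, 0, 0, 0, 0, 0, 0, 0, 0, 0, 22, 33, 35, 32, 31, 10, 0, 0, 0, 0, 0, 0] from -50 step 2
handle [-2.85113355  6.60871146]
x edge 144.35474451761633
[-3.43796228e-01  6.77438037e-01  1.27874797e+00 -3.30820321e-04
  1.19471855e+00  1.05320274e+00]
[0.008, 0.01, 0.27, -0.001, 0.001, -0.001] mm 68 deg 0.7
```

{"op": "play_rows", "data": {
  "motion": [
    [[0.008, 0.008, 0.08, -0.001, 0.001, -0.001, -0.36], [0.008, 0.008, 0.16, -0.001, 0.001, -0.001, -0.36], [0.008, 0.008, 0.23, -0.001, 0.001, -0.001, -0.36], [0.008, 0.008, 0.27, -0.001, 0.001, -0.001, -0.36], [0.008, 0.008, 0.27, -0.001, 0.001, -0.001, -0.36], [0.008, 0.008, 0.27, -0.001, 0.001, -0.001, -1], [0.008, 0.008, 0.27, -0.001, 0.001, -0.001, -1], [0.008, 0.008, 0.27, -0.001, 0.001, -0.001, -1], [0.008, 0.008, 0.27, -0.001, 0.001, -0.001, -1], [0.008, 0.008, 0.27, -0.001, 0.001, -0.001, -1]]
  ],
  "grip_force": 50
}}

```text
time_s: 27.85
ee_pos: [0.6392, -0.1918, 0.03]
eef_rot: [3.137, -0.002, 0.196]
force: [-0.3, 1.4, 5.9]
grip_width: 0.0097
grip_force: 50.0
```

{"op": "play_rows", "data": {
  "motion": [
    [[0, 0, -0.015, 0.002, 0, 0, -1], [0, 0, -0.045, 0.005, 0, 0, -1], [0, 0, -0.09, 0.009, 0, 0, -1], [0, 0, -0.16, 0.011, 0, 0, -1], [0, 0, -0.24, 0.012, 0, 0, -1], [0, 0, -0.33, 0.012, 0, 0, -1], [0, 0, -0.42, 0.012, 0, 0, -1], [0, 0, -0.51, 0.012, 0, 0, -1], [0, 0, -0.56, 0.012, 0, 0, -1], [0, 0, -0.58, 0.012, 0, 0, -1]]
  ]
}}

```text
time_s: 28.85
ee_pos: [0.6387, -0.1915, 0.1755]
eef_rot: [-3.07, -0.002, 0.196]
force: [0.0, 0.1, -3.2]
grip_width: 0.0094
grip_force: 50.0
```

```bash
python3 - <<'E'
from plan import *
go(([.645,-.06,.18],50,-4),([.631,.06,.18],90,-4))
f,P=shot('wrist','w11.png')
E
```

```text
[0.127, -0.511, 0.019, 0.0, -0.008, -0.107] mm 132 deg 38.8
[0.332, -0.351, 0.025, 0.0, -0.008, -0.111] mm 121 deg 40.0
```

{"op": "play_rows", "data": {
  "motion": [
    [[0.004, -0.015, 0, 0, 0, -0.003, -1], [0.014, -0.056, 0.002, 0, -0.001, -0.012, -1], [0.028, -0.112, 0.004, 0, -0.002, -0.024, -1], [0.044, -0.179, 0.007, 0, -0.003, -0.037, -1], [0.063, -0.255, 0.01, 0, -0.004, -0.053, -1], [0.083, -0.332, 0.012, 0, -0.005, -0.07, -1], [0.099, -0.4, 0.015, 0, -0.006, -0.083, -1], [0.113, -0.455, 0.017, 0, -0.007, -0.095, -1], [0.123, -0.496, 0.018, 0, -0.008, -0.104, -1], [0.127, -0.511, 0.019, 0, -0.008, -0.107, -1]]
  ]
}}

```text
time_s: 29.9
ee_pos: [0.6445, -0.0584, 0.1773]
eef_rot: [-3.068, 0.002, 0.874]
force: [-0.0, -0.9, -1.5]
grip_width: 0.0095
grip_force: 50.0
```

{"op": "play_rows", "data": {
  "motion": [
    [[0.01, -0.011, 0.001, 0, 0, -0.003, -1], [0.037, -0.039, 0.003, 0, -0.001, -0.012, -1], [0.073, -0.077, 0.006, 0, -0.002, -0.024, -1], [0.116, -0.123, 0.009, 0, -0.003, -0.039, -1], [0.166, -0.176, 0.013, 0, -0.004, -0.055, -1], [0.216, -0.228, 0.016, 0, -0.005, -0.072, -1], [0.259, -0.274, 0.02, 0, -0.006, -0.087, -1], [0.295, -0.312, 0.022, 0, -0.007, -0.099, -1], [0.322, -0.34, 0.024, 0, -0.008, -0.108, -1], [0.332, -0.351, 0.025, 0, -0.008, -0.111, -1]]
  ]
}}

```text
time_s: 30.9
ee_pos: [0.6308, 0.0609, 0.1781]
eef_rot: [-3.069, 0.001, 1.571]
force: [-0.6, -0.4, -0.9]
grip_width: 0.0094
grip_force: 50.0
```

```bash
python3 - <<'E'
from plan import *
f,P=shot('wrist')
cv2.imwrite('pics/w12.png',f[...,::-1])
pour([.478,.062,.112],90,[0,4,8,12,16,20,22])
E
```

```text
0 [0.631 0.062 0.134] [0.004, 0.014, 0.176, -0.012, 0.0, 0.0]
4 [0.629 0.062 0.145] [0.004, 0.003, 0.134, -0.023, 0.0, 0.0]
8 [0.626 0.062 0.155] [0.004, -0.011, 0.093, -0.034, 0.0, 0.0]
12 [0.623 0.062 0.165] [0.004, -0.027, 0.053, -0.045, 0.0, 0.0]
16 [0.619 0.062 0.175] [0.004, -0.046, 0.015, -0.056, 0.0, 0.0]
20 [0.614 0.062 0.185] [0.004, -0.068, -0.023, -0.067, 0.0, 0.0]
22 [0.612 0.062 0.19 ] [0.004, -0.08, -0.041, -0.073, 0.0, 0.0]
```

View pics/w12.png

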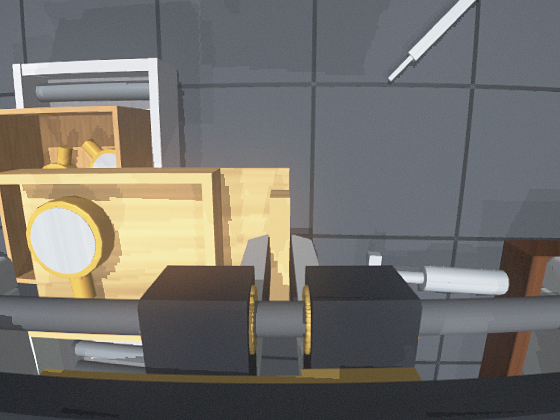

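The case sits in the tray at (65,240) and the box is below on the left. Pouring T3.

{"op": "play_rows", "data": {
  "motion": [
    [[0.0, 0.003, 0.03, -0.001, 0, 0, -1], [0.002, 0.008, 0.09, -0.005, 0, 0, -1], [0.004, 0.012, 0.15, -0.009, 0, 0, -1], [0.004, 0.014, 0.176, -0.012, 0, 0, -1], [0.004, 0.003, 0.134, -0.023, 0, 0, -1], [0.004, -0.011, 0.093, -0.034, 0, 0, -1], [0.004, -0.027, 0.053, -0.045, 0, 0, -1], [0.004, -0.046, 0.015, -0.056, 0, 0, -1], [0.004, -0.068, -0.023, -0.067, 0, 0, -1], [0.004, -0.08, -0.041, -0.073, 0, 0, -1]]
  ]
}}

```text
time_s: 31.95
ee_pos: [0.6112, 0.0606, 0.1904]
eef_rot: [2.752, 0.0, 1.567]
force: [0.5, -0.3, -1.8]
grip_width: 0.0097
grip_force: 50.0
```

{"op": "play_rows", "data": {
  "motion": [
    [[0, 0, -0.019, -0.006, 0, 0, -1], [0, -0.004, -0.04, -0.011, 0, 0, -1], [0, -0.009, -0.061, -0.017, 0, 0, -1], [0, -0.015, -0.082, -0.022, 0, 0, -1], [0, -0.021, -0.102, -0.028, 0, 0, -1], [0, -0.025, -0.113, -0.031, 0, 0, -1], [0, -0.028, -0.123, -0.034, 0, 0, -1], [0, -0.036, -0.143, -0.039, 0, 0, -1], [0, -0.044, -0.163, -0.045, 0, 0, -1], [0, -0.054, -0.182, -0.05, 0, 0, -1]]
  ]
}}

```text
time_s: 32.95
ee_pos: [0.582, 0.0612, 0.2272]
eef_rot: [2.44, 0.001, 1.569]
force: [0.6, 0.4, -1.8]
grip_width: 0.0095
grip_force: 50.0
```

{"op": "play_rows", "data": {
  "motion": [
    [[0.0, -0.01, -0.044, -0.011, 0, 0, -1], [0.0, -0.01, -0.044, -0.011, 0, 0, -1], [0.0, -0.01, -0.044, -0.011, 0, 0, -1], [0.0, -0.01, -0.044, -0.011, 0, 0, -1], [0.0, 0.06, -0.13, 0, 0, 0, -1], [0.0, 0.14, -0.21, 0.015, 0, 0, -1], [0.0, 0.22, -0.29, 0.035, 0, 0, -1], [0.0, 0.3, -0.37, 0.055, 0, 0, -1], [0.0, 0.3, -0.37, 0.065, 0, 0, -1]]
  ]
}}

```text
time_s: 33.85
ee_pos: [0.5814, 0.0617, 0.3508]
eef_rot: [2.849, 0.0, 1.57]
force: [0.3, -1.0, -1.7]
grip_width: 0.0095
grip_force: 50.0
```

```bash
python3 - <<'E'
from plan import *
go(([.60,-.10,.25],125,0))
E
```

```text
[-0.646, -0.044, 0.408, 0.045, 0.014, -0.097] mm 191 deg 38.8
```

{"op": "play_rows", "data": {
  "motion": [
    [[-0.05, -0.003, 0.03, 0.003, 0.001, -0.007, -1], [-0.13, -0.008, 0.085, 0.009, 0.003, -0.019, -1], [-0.22, -0.014, 0.14, 0.015, 0.005, -0.032, -1], [-0.3, -0.02, 0.19, 0.021, 0.007, -0.045, -1], [-0.39, -0.026, 0.25, 0.027, 0.009, -0.059, -1], [-0.48, -0.032, 0.305, 0.033, 0.011, -0.072, -1], [-0.56, -0.038, 0.355, 0.039, 0.013, -0.084, -1], [-0.62, -0.042, 0.39, 0.043, 0.014, -0.093, -1], [-0.646, -0.044, 0.408, 0.045, 0.014, -0.097, -1], [-0.646, -0.044, 0.408, 0.045, 0.014, -0.097, -1]]
  ]
}}

```text
time_s: 34.85
ee_pos: [0.5987, -0.1004, 0.2446]
eef_rot: [-3.14, 0.001, 2.182]
force: [0.2, -0.4, -1.2]
grip_width: 0.0094
grip_force: 50.0
```

{"op": "play_rows", "data": {
  "motion": [
    [[-0.03, -0.05, 0.02, 0, 0, -0.01, -1], [-0.08, -0.13, 0.06, 0, 0, -0.025, -1], [-0.14, -0.22, 0.1, 0, 0, -0.042, -1], [-0.2, -0.32, 0.15, 0, 0, -0.06, -1], [-0.27, -0.42, 0.19, 0, 0, -0.079, -1], [-0.34, -0.52, 0.24, 0, 0, -0.098, -1], [-0.4, -0.62, 0.28, 0, 0, -0.116, -1], [-0.45, -0.7, 0.32, 0, 0, -0.131, -1], [-0.48, -0.744, 0.341, 0, 0, -0.14, -1], [-0.48, -0.744, 0.341, 0, 0, -0.14, -1]]
  ]
}}

```text
time_s: 35.85
ee_pos: [0.515, -0.3058, 0.1607]
eef_rot: [-3.14, 0.001, 3.061]
force: [0.6, 0.6, -1.4]
grip_width: 0.0097
grip_force: 50.0
```

```bash
python3 - <<'E'
from plan import *
f,P=shot('wrist'); p,r=cur()
l=np.einsum('ij,vuj->vui',r.as_matrix().T,P-p)*1e3
s=cv2.cvtColor(f,cv2.COLOR_RGB2HSV)[...,1]
for nm,zz in (('held',p[2]),('below',.064)):
    m=(abs(P[...,2]-zz)<.005)&(abs(l[...,0]-39)<18)&(l[...,1]>-165)&(l[...,1]<0)&(s>40)
    y=l[m]; k=abs(y[:,1]+60)<8; print(nm,k.sum(),np.percentile(y[k,0],[1,50,99]).round(1) if k.any() else '')
go(([.514,-.306,.096],175.3,0))
f,P=boxpose()
cv2.imwrite('pics/t13.png',cv2.resize(f[205:295,200:470],None,fx=2.9,fy=2.9,interpolation=cv2.INTER_CUBIC)[...,::-1])
E
```

```text
held 328 [40.9 43.4 45.7]
below 148 [42.9 45.3 47.6]
[0.006, -0.004, 0.261, 0.0, 0.0, 0.0] mm 65 deg 0.2
box ((0.44346773624420166, 0.07094106078147888), (0.1498977690935135, 0.11563257873058319), 88.95345306396484) 286
```

View pics/t13.png

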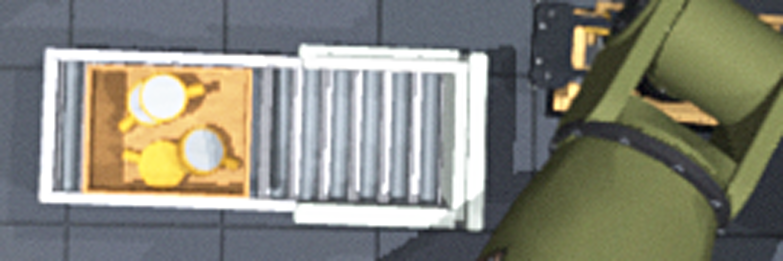

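The crop shows four cases in the box, at (165,97) lying on (135,110), and at (160,163) and (205,148). The box is still at y=0.071. Placing the third tray.

{"op": "play_rows", "data": {
  "motion": [
    [[0.004, -0.001, 0.05, 0, 0, 0, -1], [0.008, -0.002, 0.11, 0, 0, 0, -1], [0.008, -0.002, 0.17, 0, 0, 0, -1], [0.008, -0.002, 0.22, 0, 0, 0, -1], [0.008, -0.002, 0.25, 0, 0, 0, -1], [0.008, -0.002, 0.262, 0, 0, 0, -1], [0.008, -0.002, 0.268, 0, 0, 0, -1], [0.008, -0.002, 0.268, 0, 0, 0, -1]]
  ]
}}

```text
time_s: 36.75
ee_pos: [0.5136, -0.306, 0.0943]
eef_rot: [-3.139, 0.001, 3.063]
force: [0.5, -0.3, -1.1]
grip_width: 0.0094
grip_force: 50.0
```

{"op": "play_rows", "data": {
  "motion": [
    [[0, 0, 0, 0, 0, 0, -0.4], [0, 0, 0, 0, 0, 0, -0.4], [0, 0, 0, 0, 0, 0, -0.4], [0, 0, 0, 0, 0, 0, -0.4], [0, 0, -0.04, 0, 0, 0, -0.4], [0, 0, -0.12, 0, 0, 0, -0.4], [0, 0, -0.25, 0, 0, 0, -0.36], [0, 0, -0.4, 0, 0, 0, -0.36], [0, 0, -0.5, 0, 0, 0, -1]]
  ]
}}

```text
time_s: 37.65
ee_pos: [0.5136, -0.3057, 0.2224]
eef_rot: [-3.138, 0.003, 3.063]
force: [-0.5, -0.0, 0.5]
grip_width: 0.0255
grip_force: 0.0
```

```bash
python3 - <<'E'
from plan import *
# pusher: fingers closed, between stop and box; report target
go(([.50,-.02,.25],178,0),([.4436,.166,.2],178.9,0))
print(get_obs()['qpos'])
E
```

```text
[0.144, 1.135, -0.115, -0.001, 0.001, -0.007] mm 287 deg 2.5
[0.251, 0.736, 0.2, 0.0, 0.0, -0.003] mm 201 deg 0.9
[-5.97480020e-01  4.05480864e-01  1.38383157e+00 -1.83248310e-03
  1.34727981e+00 -2.08908926e+00]
```

```bash
python3 - <<'E'
from plan import *
go(([.50,-.06,.24],125,0),([.4436,.17,.19],89,0),([.4436,.17,.074],89,0))
f,P=shot('top')
s=cv2.cvtColor(f,cv2.COLOR_RGB2HSV)[...,1]
m=np.zeros(s.shape,bool); m[195:262,380:460]=1; m&=(P[...,2]>.085)&(P[...,2]<.1)&(s>40)
print('stack',cv2.minAreaRect(P[m][:,:2].astype(np.float32)),m.sum())
E
```

```text
[0.131, 0.975, -0.075, 0.0, 0.001, 0.14] mm 247 deg 50.5
[0.883, 0.343, 0.2, 0.0, 0.0, 0.1] mm 242 deg 36.0
[0.0, 0.0, 0.464, 0.0, 0.0, 0.0] mm 116 deg 0.0
stack ((0.469374418258667, -0.3723399043083191), (0.15229223668575287, 0.009358045645058155), 79.4345474243164) 61
```

{"op": "play_rows", "data": {
  "motion": [
    [[0.015, 0.1, -0.03, 0, 0, 0.015, -1], [0.03, 0.22, -0.06, 0, 0, 0.031, -1], [0.045, 0.34, -0.075, 0, 0, 0.048, -1], [0.06, 0.46, -0.075, 0, 0, 0.066, -1], [0.08, 0.58, -0.075, 0, 0, 0.084, -1], [0.095, 0.7, -0.075, 0, 0, 0.102, -1], [0.11, 0.82, -0.075, 0, 0, 0.12, -1], [0.131, 0.94, -0.075, 0, 0.001, 0.135, -1], [0.131, 0.975, -0.075, 0, 0.001, 0.14, -1]]
  ]
}}

```text
time_s: 38.6
ee_pos: [0.4995, -0.0577, 0.2377]
eef_rot: [-3.139, -0.003, 2.181]
force: [-0.2, 0.0, 0.4]
grip_width: 0.0003
grip_force: 0.0
```

{"op": "play_rows", "data": {
  "motion": [
    [[0.13, 0.05, 0.03, 0, 0, 0.015, -1], [0.28, 0.11, 0.06, 0, 0, 0.033, -1], [0.43, 0.17, 0.1, 0, 0, 0.05, -1], [0.58, 0.23, 0.14, 0, 0, 0.067, -1], [0.73, 0.29, 0.17, 0, 0, 0.084, -1], [0.86, 0.335, 0.2, 0, 0, 0.1, -1], [0.883, 0.343, 0.2, 0, 0, 0.1, -1], [0.883, 0.343, 0.2, 0, 0, 0.1, -1]]
  ]
}}

```text
time_s: 39.4
ee_pos: [0.4427, 0.1706, 0.1878]
eef_rot: [-3.137, -0.0, 1.558]
force: [-0.4, -0.7, -0.2]
grip_width: 0.0001
grip_force: 0.0
```

```bash
python3 - <<'E'
from plan import *
go(([.4436,.17,.074],89,0))
f,P=shot('top')
s=cv2.cvtColor(f,cv2.COLOR_RGB2HSV)[...,1]
m=np.zeros(s.shape,bool); m[195:262,380:460]=1; m&=(P[...,2]>.085)&(P[...,2]<.1)&(s>40)
print('stack',cv2.minAreaRect(P[m][:,:2].astype(np.float32)),m.sum(),P[m][:,2].mean())
v=P[205:290,290:385]; k=(v[...,2]>.072)&(v[...,2]<.1)&(abs(v[...,0]-.44)<.04); print('endwall y',np.percentile(v[k][:,1],[1,50,99]).round(4))
k=(P[...,2]>.036)&(P[...,2]<.055)&(abs(P[...,0]-.44)<.04)&(P[...,1]>.16)&(P[...,1]<.22); print('stop y',np.percentile(P[k][:,1],[1,50,99]).round(4))
E
```

```text
[-0.002, 0.006, 0.455, -0.001, 0.0, 0.001] mm 114 deg 0.4
stack ((0.5092476606369019, -0.3771650791168213), (0.15693709254264832, 0.09327151626348495), 85.33903503417969) 377 0.09047046511581383
endwall y [-0.217  -0.2019 -0.1902]Traceback (most recent call last):
  File "<stdin>", line 8, in <module>
    return _quantile_unchecked(
        a, q, axis, out, overwrite_input, method, keepdims, weights)
    return _ureduce(a,
                    func=_quantile_ureduce_func,
    ...<5 lines>...
                    overwrite_input=overwrite_input,
                    method=method)
    r = func(a, **kwargs)
    result = _quantile(arr,
                       quantiles=q,
    ...<2 lines>...
                       out=out,
                       weights=wgt)
    slices_having_nans = np.isnan(arr[-1, ...])
                                  ~~~^^^^^^^^^
IndexError: index -1 is out of bounds for axis 0 with size 0
```

{"op": "play_rows", "data": {
  "motion": [
    [[0, 0.006, 0.15, 0, 0, 0, -1], [0, 0.006, 0.3, 0, 0, 0, -1], [0, 0.006, 0.42, 0, 0, 0, -1], [0, 0.006, 0.455, 0, 0, 0, -1], [0, 0.006, 0.455, 0, 0, 0, -1]]
  ]
}}

```text
time_s: 39.95
ee_pos: [0.444, 0.1692, 0.0735]
eef_rot: [-3.136, -0.0, 1.554]
force: [0.2, -0.1, -0.6]
grip_width: 0.0007
grip_force: 0.0
```

{"op": "play_rows", "data": {
  "motion": [
    [[-0.02, 0, 0, 0, 0, 0, -1], [-0.04, 0, 0, 0, 0, 0, -1], [-0.055, 0, 0, 0, 0, 0, -1], [-0.065, 0, 0, 0, 0, 0, -1], [-0.075, 0, 0, 0, 0, 0, -1], [-0.09, 0, 0, 0, 0, 0, -1], [-0.105, 0, 0, 0, 0, 0, -1], [-0.125, 0, 0, 0, 0, 0, -1], [-0.145, 0, 0, 0, 0, 0, -1], [-0.165, 0, 0, 0, 0, 0, -1]]
  ]
}}

```text
time_s: 40.95
ee_pos: [0.443, 0.1284, 0.0735]
eef_rot: [-3.137, -0.0, 1.555]
force: [-0.2, 1.3, 0.9]
grip_width: 0.0002
grip_force: 0.5
```

{"op": "play_rows", "data": {
  "motion": [
    [[-0.02, 0, 0, 0, 0, 0, -1], [-0.045, 0, 0, 0, 0, 0, -1], [-0.07, 0, 0, 0, 0, 0, -1], [-0.095, 0, 0, 0, 0, 0, -1], [-0.12, 0, 0, 0, 0, 0, -1], [-0.145, 0, 0, 0, 0, 0, -1], [-0.17, 0, 0, 0, 0, 0, -1], [-0.195, 0, 0, 0, 0, 0, -1], [-0.22, 0, 0, 0, 0, 0, -1], [-0.245, 0, 0, 0, 0, 0, -1]]
  ]
}}

```text
time_s: 41.95
ee_pos: [0.4421, 0.0671, 0.0735]
eef_rot: [-3.137, -0.0, 1.555]
force: [-0.9, 0.4, -0.0]
grip_width: 0.0005
grip_force: 0.6
```

```bash
python3 - <<'E'
from plan import *
print(get_obs()['force'])
f,P=shot('wrist'); l=P
s,Q=shot('scene')
cv2.imwrite('pics/s14.png',np.hstack([cv2.resize(s[140:270,170:340],(520,400),interpolation=cv2.INTER_CUBIC),cv2.resize(f,(280,400))])[...,::-1])
go(([.440,-.0325,.074],89,0))
E
```

```text
[-0.86189077  0.40514705 -0.04252852]
[-0.398, -0.002, -0.002, -0.001, 0.0, 0.0] mm 99 deg 0.3
```

View pics/s14.png

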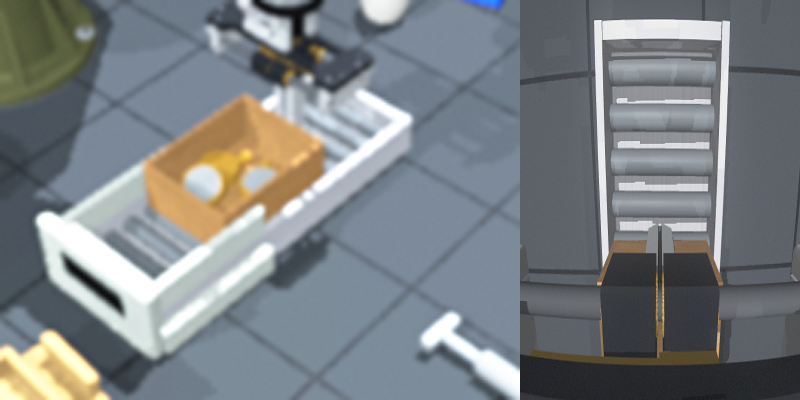

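The fingers push the box smoothly, and it is now entering the bay with the cases inside. I've now viewed 16 pictures, two over the limit of 14, so I'll rely on numbers from here.

{"op": "play_rows", "data": {
  "motion": [
    [[-0.025, 0, 0, 0, 0, 0, -1], [-0.055, 0, 0, 0, 0, 0, -1], [-0.09, 0, 0, 0, 0, 0, -1], [-0.125, 0, 0, 0, 0, 0, -1], [-0.16, 0, 0, 0, 0, 0, -1], [-0.195, 0, 0, 0, 0, 0, -1], [-0.23, 0, 0, 0, 0, 0, -1], [-0.26, 0, 0, 0, 0, 0, -1], [-0.29, 0, 0, 0, 0, 0, -1], [-0.31, 0, 0, 0, 0, 0, -1]]
  ]
}}

```text
time_s: 43.05
ee_pos: [0.4409, -0.0106, 0.0735]
eef_rot: [-3.137, -0.0, 1.555]
force: [0.4, 1.3, 0.1]
grip_width: 0.0008
grip_force: 0.5
```

{"op": "play_rows", "data": {
  "motion": [
    [[-0.015, 0, 0, 0, 0, 0, -1], [-0.03, 0, 0, 0, 0, 0, -1], [-0.045, 0, 0, 0, 0, 0, -1], [-0.055, 0, 0, 0, 0, 0, -1], [-0.065, 0, 0, 0, 0, 0, -1], [-0.072, 0, 0, 0, 0, 0, -1], [-0.08, 0, 0, 0, 0, 0, -1], [-0.085, 0, 0, 0, 0, 0, -1], [-0.085, 0, 0, 0, 0, 0, -1]]
  ]
}}

```text
time_s: 43.95
ee_pos: [0.4409, -0.0309, 0.0735]
eef_rot: [-3.138, -0.001, 1.555]
force: [2.6, 5.4, -1.2]
grip_width: 0.0002
grip_force: 2.5
```

```bash
python3 - <<'E'
from plan import *
print(get_obs()['force'],get_obs()['ee_pos']); boxpose()
E
```

```text
[ 2.62485175  5.43168824 -1.22402702] [ 0.44086239 -0.03086152  0.07354969]
box ((0.44226300716400146, -0.17461295425891876), (0.12622012197971344, 0.2581695020198822), 3.280210256576538) 254
```

{"op": "play_rows", "data": {
  "motion": [
    [[-0.006, 0, 0, 0, 0, 0, -1], [-0.01, 0, 0, 0, 0, 0, -1], [-0.01, 0, 0, 0, 0, 0, -1], [0.02, 0, 0, 0, 0, 0, -1], [0.08, 0, 0, 0, 0, 0, -1], [0.15, 0, -0.1, 0, 0, 0, -1], [0.2, 0, -0.3, 0, 0, 0, -1], [0.3, 0, -0.5, 0, 0, 0, -1], [0.5, 0, -0.6, 0, 0, 0, -1], [0.7, 0, -0.6, 0, 0, 0, -1]]
  ]
}}

```text
time_s: 45.0
ee_pos: [0.4449, 0.1343, 0.2261]
eef_rot: [3.14, -0.001, 1.553]
force: [-0.4, -0.1, -1.6]
grip_width: 0.0007
grip_force: 0.0
```

{"op": "play_rows", "data": {
  "motion": [
    [[0.1, -0.1, 0, 0, 0, 0, -1], [0.3, -0.2, 0, 0, 0, 0, -1], [0.5, -0.2, 0, 0, 0, 0, -1], [0.6, -0.2, 0, 0, 0, 0, -1], [0.6, -0.2, 0, 0, 0, 0, -1]]
  ]
}}

```text
time_s: 45.5
ee_pos: [0.3958, 0.2867, 0.2226]
eef_rot: [-3.137, -0.001, 1.558]
force: [-0.1, 0.6, -0.8]
grip_width: 0.0003
grip_force: 0.0
```

```bash
python3 - <<'E'
from plan import *
f,P=shot('top'); s=cv2.cvtColor(f,cv2.COLOR_RGB2HSV)
print(get_obs()['ee_pos'],get_obs()['time_s'])
m=(P[...,2]>.08)&(P[...,2]<.1)&(s[...,1]>70)&(s[...,0]<30)&(abs(P[...,0]-.441)<.063)&(P[...,1]>-.2)&(P[...,1]<.2)
q=np.ascontiguousarray(P[m][:,:2]).astype(np.float32); print('box',m.sum(),cv2.minAreaRect(q))
k=np.zeros(s.shape[:2],bool); k[195:262,380:460]=1; k&=(P[...,2]>.085)&(P[...,2]<.1)&(s[...,1]>40)
print('stack',cv2.minAreaRect(P[k][:,:2].astype(np.float32)),P[k][:,2].mean())
# blob of cases inside box
c=(P[...,2]>.045)&(P[...,2]<.078)&(abs(P[...,0]-.441)<.05)&(abs(P[...,1]+.115)<.065)
print('case px',c.sum(),P[c].min(0).round(3),P[c].max(0).round(3))
# anything new at old tray sites / between
for n,(x,y) in dict(T1=(.525,.38),T2=(.63,.125),T3=(.625,-.118)).items():
    b=(abs(P[...,0]-x)<.08)&(abs(P[...,1]-y)<.08)&(P[...,2]>.008)&(P[...,2]<.1); print(n,'left px',b.sum())
E
```

```text
[0.39593181 0.28507971 0.22247777] 45.55
box 344 ((0.4392780363559723, -0.116416797041893), (0.150762677192688, 0.11746733635663986), 88.9509506225586)
stack ((0.509263813495636, -0.3785754144191742), (0.16006658971309662, 0.09352939575910568), 85.455078125) 0.09096675518776129
case px 795 [ 0.391 -0.179  0.045] [ 0.491 -0.067  0.072]
T1 left px 2
T2 left px 2
T3 left px 6
```

```bash
python3 -c "
from station import workorder; print(workorder.hand_in())"
```

```text
the job is handed in; nothing more can be done
None
```

I handed the job in at 45.6 s, and the hand-in returned no verdict. By my last measurement all four cases are in the box, which is home against the end wall, and the three trays are stacked within about 2 mm of the plate's centre, handles aligned; the opener, blower and tweezer were never touched. I viewed 16 pictures, two over the limit of 14.

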